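# Ease the cigar box lid shut

### The job

The cigar box on the rolling bench stands open, its lid leaning back away from the robot. With a fingertip push the lid forward from behind until it falls, catch it on its underside with the outside of a finger, and ease it down on the finger until it is fully shut, without letting it drop onto the box. Do not pinch the lid, push gently, leave everything else where it is, and finish clear of the box.

Things in the scene. Friction and masses are not known exactly. Their poses are not given: they have to be found in the camera images.
- cigar_box: the open wooden cigar box, 140 mm deep (its x), 220 mm wide (its y), 75 mm tall to the rim, fixed to the table; the row of cigars in it lies below the rim. Origin at the centre of its underside; its x axis points away from the robot (turned by up to 0.3 rad), towards the hinge side; its z is up
- lid (a joint): lid angle in rad: 0 is shut on the rim, 1.57 upright, stop at 1.9; it starts leaning back, away from the robot, at 1.58 to 1.69 (it may sag back a little). The hinge is damped and a little stiff: the lid stays where it is put between about 1.25 and 1.70; below about 1.16 it falls towards the robot, slowly at first (some 1.6 to 2.7 s from 1.05 to shut), and hits the rim at 0.7 to 1.1 rad/s unless caught
- lid_hinge (a point): the middle of the level hinge axis, along the far (+x) rim of the box: 70 mm along the box's x from its origin, 75 mm up. The lid weighs about 0.2 kg (it varies by some 15 percent)
- lid_lip (a point): the middle of the lid's free edge, at the lower (inner) face; 165 mm from the hinge axis. With the lid shut the lid lies on the rim, and this edge stands out 25 mm beyond the front wall of the box, as a lip over its whole width with free space below, 75 mm above the table
- lid_board: the outer layer of the lid: 161 x 214 x 6 mm of brown wood, the top face when shut, the face turned away from the robot when open. Origin and axes as the hinge: the lid spans x from -161 mm to 0, its outer face at z = +12 mm
- lid_lining: the inner layer of the lid: 165 x 220 x 6 mm of pale wood, the underside when shut, the face turned to the robot when open, including the lip's underside. Origin and axes as the hinge: it spans x from -165 mm to 0 and z from 0 (inner face) to 6 mm; the lid is 12 mm thick in all
- paste_jar: a small closed glass jar with a steel cap, 52 mm in diameter and 60 mm tall, standing close beside the box, at its left (+y of the box); origin at the centre of its underside
- cutter: a small cigar cutter of wood and steel with a black handle bar, 65 x 45 mm and 52 mm tall, standing close beside the box, at its right (-y of the box); origin at the centre of its underside
- mould: a flat wooden cigar mould with ribs, 110 x 220 x 44 mm, lying to one side; origin at the centre of its underside
- cigar_tray: a shallow wooden tray of cigars, 160 x 200 x 35 mm, lying to one side; origin at the centre of its underside
- scissors: scissors lying flat, 155 mm long and 9 mm high, on the table between the robot and the box; origin near the pivot, on the underside
- chaveta: a flat steel leaf knife, 110 x 90 mm and 4 mm thick, lying on the table between the robot and the box; origin at the centre of its underside
- ring_gauge: a plywood gauge plate with round holes, 60 x 170 x 8 mm, lying beyond the box; origin at the centre of its underside

How it is judged (in metres and radians):
On the way, in this order (a step that is already met when the one before it is completed fails the run):
1. the lid is pushed forward over its balance (angle below 1.3 rad) (value of joint lid below 1.3 rad), for 0.05 s.
2. the lid is carried on its underside by a finger, between 0.15 and 1.1 rad (value of joint lid between 0.15 and 1.1 rad and contact force between the fingers and lid_lining above 0.2 N), for 0.3 s.
3. the lid is shut (value of joint lid below 0.02 rad), for 0.2 s.
At the end, for the whole second after the job is handed in: The lid lies shut on the rim (within 0.02 rad, about 3 mm at the lip) and at rest, after it was carried down on a finger, and every other thing is within 20 mm of where it stood (value of joint lid below 0.02 rad and velocity of joint lid between -0.05 and 0.05 rad/s and distance of each of paste_jar, cutter, mould, cigar_tray, scissors, chaveta, ring_gauge from where it was at the start of the episode below 0.02 m); the robot touches nothing.
It fails at once if the lid drops or slams (falls faster than 0.6 rad/s between 0.4 and 0.035 rad; the last 5 mm at the lip are free) (value of joint lid between 0.035 and 0.4 rad and velocity of joint lid below -0.6 rad/s).
It fails at once if the lid is pinched (more than 2.5 N from the fingers on its outer and inner layers at once) (contact force between the fingers and lid_board above 2.5 N and contact force between the fingers and lid_lining above 2.5 N).
It fails at once if the lid is pushed with more than 20 N (contact force between any of the arm, the fingers and lid_board above 20 N or contact force between any of the arm, the fingers and lid_lining above 20 N).
It fails at once if another thing is moved by more than 20 mm, or lifted (distance of any of paste_jar, cutter, mould, cigar_tray, scissors, chaveta, ring_gauge from where it was at the start of the episode above 0.02 m).
It also fails if it takes over 51 s, if anything falls off the work surface, if the arm or the gripper's body presses on something with over 40 N, if the wrist force passes 120 N, or if a joint passes its speed limit or range.

### The arm

A 6-joint arm with a two-finger parallel gripper is mounted at the origin on the work surface. World frame = base frame: x ahead of the robot, y to its left, z up, the work surface at z = 0. Lengths are in m, angles in degrees, forces in N, time in s.
With the tool pointing down it reaches from about 0.4 to 0.825 m from the base axis. Payload 7 kg.
Tool frame: the origin (TCP) lies midway between the tips of the shut fingers; the grasp point (between the pads) lies r.grasp_offset behind it (r.grasp_offset is the distance from the TCP to the grasp point, in m); z points along the fingers, y is the direction in which the jaws open and shut (so a half turn about z gives the same grasp; the last joint's range is limited). The gripper opens to 88 mm and grips with 3 to 60 N. Pads are 19 mm wide; open, the fingers measure 130 mm over their backs; the gripper's body (78 mm by 193 mm) begins 47 mm behind the grasp point.
Start: joints at [-48.295, 20.546, 0.682, 0, -70.136, -16.507], TCP at [0.287, -0.611, 0.19] pointing down, gripper open.
Joint ranges: [-176.03, 176.03], [-82.01, 121.73], [-58.28, 71.71], [-173.87, 95.51], [-174.79, -0.11], [-173.66, 173.66]. Speed limits (degrees/s): [136.94, 136.94, 172.46, 180, 180, 180].

### API

Orientations are given as [roll, pitch, yaw] about the fixed x, y, z axes, in that order (R = Rz(yaw) Ry(pitch) Rx(roll)).
In Python, from plant import status, imaging, r gives the robot as it stands.
- The arm moves only by the tool apply_moves, never from a script. Its argument "moves" is a list of rows, each a list of 6 numbers: the shift along the tool's x, y, z in units of 200 mm (1.0 is 200 mm), then the turn, a rotation vector about the tool's x, y, z in units of 90 degrees (1.0 is 90 degrees). In form: [[tx, ty, tz, rx, ry, rz], ...]. A call has 1 to 12 rows; each row is the pose to reach, as a shift and turn from the pose measured when the call began, along the tool's axes at that moment; what a row does not reach only later rows make up. A row lasts 1/8 s, in which the tool goes at most 62.5 mm and 10.7 degrees, less where a joint would pass 70% of its speed; a pose out of reach is approached as far as the arm can. A call with a number of a shift or a turn outside -1 to 1 is refused whole. A call with a gripper value outside its range is refused whole. "hand" is the closure, from -1 (fully open) to 1 (shut), set as the call begins (left out, the last holds). The fingers move at their own pace and stop on an object; "grip_force" is the grip in N (left out, the last holds). Time passes only in rows, so rows that repeat a pose let the fingers close. It gives the time, the measured TCP pose, the force and the opening at its end, in the units of the state.
- status.get_state(): the state, without advancing time (a new reading comes with each control period).
- imaging.capture(name): name is "side" or "top" or "wrist"; returns (picture, depth): 400x640x3 uint8, blue, green, red; 400x640 float32, m along the optical axis (not along the pixel's ray), 0 where there is no reading.
- imaging.camera_info(name): a dict with "fx", "fy", "cx", "cy" (pixels), "k1" (the pictures are not rectified: a ray, as slopes to the right and down, at radius r is drawn at 1 + k1 r^2 times it, then the intrinsics apply), "T" (4x4, takes a point from camera to world coordinates). Camera axes: x right, y up, looking along -z (the intrinsics and any distortion apply to the point x, -y, -z); pixel columns grow to the right and rows downward; lengths in m; the calibration is good to about 2 mm. A picture is of the moment at which its call begins: read the wrist's pose just before it. camera_info takes no time and is no camera call; for the wrist camera it gives the pose at the moment of the call.
- r.close_job(): hands the job in, once; it reports no verdict.
The state is a dict: "time_s": time; "joints": joint angles; "qd": joint speeds; "joint_torque": joint torques, N m; "tcp_pos": TCP position; "eef_rot": TCP orientation; "contact_force": force on the tool from outside, world axes, zero at the start; "moment": the same for the moment, N m; "gripper_width": finger opening in m.
Only numpy, scipy, OpenCV 4.12 (cv2) and the standard library are available. Lean on these libraries where they do the work, as an engineer would, in place of code of your own. Each camera call takes 0.05 s, during which the arm holds its last target.

## Working session

There is one attempt and no reset: what is moved stays moved. The work goes in short steps, Python scripts to look and compute and a tool call to move; the robot and the scene stay as the last step left them, time stands still between calls to the robot, and variables do not carry over. Pictures are saved under pics/ and viewed, and the job is handed in when it is done.

Besides the shell and the picture viewer there is one more tool, called after "Request:" as name(argument=value, ...), one argument or row to a line, values as JSON. apply_moves: Moves the arm, as the interface text tells. Its arguments: {"type":"object","properties":{"moves":{"type":"array","items":{"type":"array","items":{"type":"number"}}},"hand":{"type":"number"},"grip_force":{"type":"number"}},"required":["moves"]}

```bash
ls; mkdir -p pics
python3 - <<'E'
from plant import status, imaging, r
import cv2,numpy as np
s=status.get_state();print(s, r.grasp_offset)
for n in("side","top"):
    p,d=imaging.capture(n);cv2.imwrite(f"pics/{n}0.png",p);np.save(f"{n}0.npy",d)
    i=imaging.camera_info(n);np.save(f"{n}_T.npy",i["T"]);print(n,i)
E
```

```text
pics
{'time_s': 0.0, 'joints': array([-4.82945035e+01,  2.05907197e+01,  6.34317691e-01, -1.88642817e-02,
       -7.01381970e+01, -1.65057851e+01]), 'qd': array([ 0.0314777 , -0.01418899, -0.07610498,  0.05875354,  0.02684374,
        0.07526685]), 'joint_torque': array([ 4.85823675e-04, -5.82714200e+01,  2.93064612e+01,  6.99748233e+00,
        6.93586378e-03, -1.56536134e-04]), 'tcp_pos': array([ 0.28710877, -0.61027867,  0.18893892]), 'eef_rot': array([ 1.79904261e+02, -9.87614953e-03, -1.54806704e+02]), 'contact_force': array([-0.37607831, -1.37538553,  1.01519087]), 'moment': array([-0.01314119, -0.05469177, -0.00888944]), 'gripper_width': 0.08773530112263557} 0.0188
side {'fx': 479.4129707860235, 'fy': 479.4129707860235, 'cx': 322.17682247803685, 'cy': 198.64953382240364, 'k1': -0.0346972910971847, 'T': array([[-0.83679457,  0.28527592, -0.46732483, -0.25648746],
       [-0.54748757, -0.4448234 ,  0.7087944 ,  1.22626383],
       [-0.00567504,  0.84896984,  0.52841083,  0.97986473],
       [ 0.        ,  0.        ,  0.        ,  1.        ]])}
top {'fx': 489.0215730470789, 'fy': 489.0215730470789, 'cx': 325.44718717635186, 'cy': 203.28776017580432, 'k1': 0.0033828186041114767, 'T': array([[ 4.50147773e-04,  9.98467871e-01, -5.53327079e-02,
         4.44965215e-01],
       [-9.99995830e-01,  2.91618420e-04, -2.87306152e-03,
         1.20810686e-02],
       [-2.85252358e-03,  5.53337705e-02,  9.98463839e-01,
         1.80928137e+00],
       [ 0.00000000e+00,  0.00000000e+00,  0.00000000e+00,
         1.00000000e+00]])}
```

View pics/side0.png

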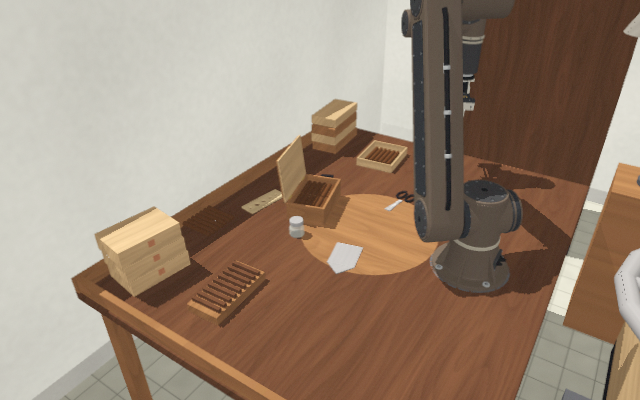

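View pics/top0.png

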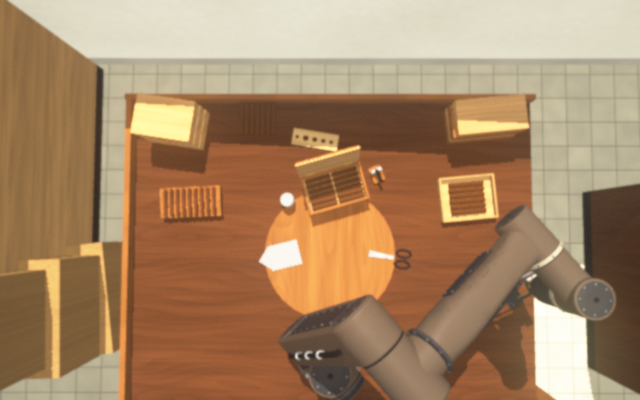

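```bash
cat > h.py <<'E'
import numpy as np,cv2
def cloud(d,i):
    K=np.array([[i["fx"],0,i["cx"]],[0,i["fy"],i["cy"]],[0,0,1]])
    v,u=np.mgrid[:d.shape[0],:d.shape[1]]
    uv=np.stack([u,v],-1).reshape(-1,1,2).astype(float)
    n=cv2.undistortPoints(uv,K,np.array([i["k1"],0,0,0,0.])).reshape(d.shape+(2,))
    P=np.stack([n[...,0]*d,-n[...,1]*d,-d,np.ones_like(d)],-1)
    W=(P@i["T"].T)[...,:3]; W[d<=0]=np.nan
    return W
def proj(X,i):
    c=np.linalg.inv(i["T"])@np.append(X,1); a=np.array([c[0]/-c[2],-c[1]/-c[2]]); a=a*(1+i["k1"]*(a@a))
    return a*[i["fx"],i["fy"]]+[i["cx"],i["cy"]]
E
python3 - <<'E'
from plant import imaging
from h import *
W={n:cloud(np.load(f"{n}0.npy"),imaging.camera_info(n)) for n in("top","side")}
for n,b in(("side",(270,340,130,225)),("top",(285,395,125,225))):
    w=W[n]; img=cv2.imread(f"pics/{n}0.png")
    x0,x1,y0,y1=b
    cv2.imwrite(f"pics/{n}crop.png",cv2.resize(img[y0:y1,x0:x1],None,fx=7,fy=6 if n=="side" else 6,interpolation=cv2.INTER_CUBIC))
# table check
print("table z",np.nanmedian(W["top"][230:280,320:350,2]),np.nanmedian(W["side"][220:260,380:400,2]))
for r_ in range(140,225,5): print(r_,[tuple((W["top"][r_,c]*1000).round().astype(int)) for c in (315,325,335,345,355)])
E
```

```text
table z 0.0007028664031256682 0.003519546857071454
140 [(np.int64(782), np.int64(56), np.int64(-1)), (np.int64(780), np.int64(19), np.int64(10)), (np.int64(781), np.int64(-18), np.int64(2)), (np.int64(781), np.int64(-55), np.int64(3)), (np.int64(781), np.int64(-93), np.int64(2))]
145 [(np.int64(763), np.int64(56), np.int64(1)), (np.int64(763), np.int64(19), np.int64(2)), (np.int64(763), np.int64(-18), np.int64(-1)), (np.int64(762), np.int64(-55), np.int64(6)), (np.int64(763), np.int64(-93), np.int64(2))]
150 [(np.int64(744), np.int64(56), np.int64(3)), (np.int64(744), np.int64(19), np.int64(0)), (np.int64(743), np.int64(-18), np.int64(5)), (np.int64(706), np.int64(-47), np.int64(233)), (np.int64(706), np.int64(-79), np.int64(229))]
155 [(np.int64(725), np.int64(56), np.int64(0)), (np.int64(689), np.int64(18), np.int64(233)), (np.int64(687), np.int64(-14), np.int64(246)), (np.int64(694), np.int64(-48), np.int64(202)), (np.int64(701), np.int64(-84), np.int64(158))]
160 [(np.int64(672), np.int64(50), np.int64(241)), (np.int64(676), np.int64(18), np.int64(212)), (np.int64(682), np.int64(
[... 2205 characters left out ...]
nt64(7))]
210 [(np.int64(518), np.int64(55), np.int64(50)), (np.int64(518), np.int64(19), np.int64(68)), (np.int64(520), np.int64(-18), np.int64(6)), (np.int64(520), np.int64(-55), np.int64(3)), (np.int64(520), np.int64(-92), np.int64(7))]
215 [(np.int64(502), np.int64(56), np.int64(5)), (np.int64(502), np.int64(19), np.int64(1)), (np.int64(502), np.int64(-18), np.int64(-11)), (np.int64(502), np.int64(-55), np.int64(-2)), (np.int64(502), np.int64(-92), np.int64(7))]
220 [(np.int64(483), np.int64(56), np.int64(6)), (np.int64(483), np.int64(19), np.int64(7)), (np.int64(483), np.int64(-18), np.int64(-1)), (np.int64(483), np.int64(-55), np.int64(3)), (np.int64(483), np.int64(-92), np.int64(-6))]
```

View pics/sidecrop.png

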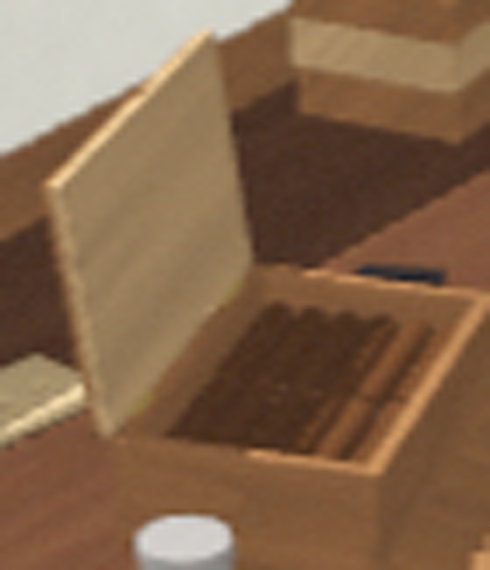

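View pics/topcrop.png

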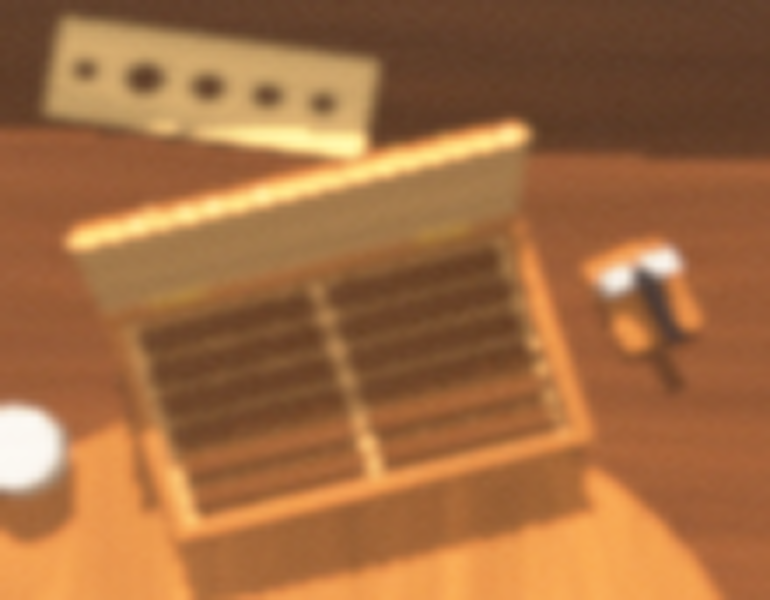

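```bash
cat > fit.py <<'E'
from plant import imaging
from h import *
from scipy.optimize import least_squares
I={n:imaging.camera_info(n) for n in("top","side")}
def pts(p):
    x,y,th,a=p; R=np.array([[np.cos(th),-np.sin(th),0],[np.sin(th),np.cos(th),0],[0,0,1]])
    f=lambda X,Y,Z:np.array([x,y,0])+R@[X,Y,Z]
    L=lambda l,Y,t:f(.07-l*np.cos(a)+t*np.sin(a),Y,.075+l*np.sin(a)+t*np.cos(a))
    return {"FL":f(-.07,.11,.075),"FR":f(-.07,-.11,.075),"HL":L(0,.11,0),"HR":L(0,-.11,0),"LL":L(.165,.11,0),"LR":L(.165,-.11,0)}
O=[("top","FL",187,540),("top","FR",590,437),("top","LL",72,252),("top","LR",524,150),
("side","LR",212,35),("side","LL",50,187),("side","FL",378,470),("side","FR",490,290),("side","HL",108,435),("side","HR",255,268)]
o0={"top":(285,125),"side":(270,130)}
obs=[(n,k,(px+.5)/7-.5+o0[n][0],(py+.5)/6-.5+o0[n][1]) for n,k,px,py in O]
def res(q):
    P=pts(q[:4]);out=[]
    for n,k,u,v in obs:
        e=proj(P[k],I[n])-[u,v]; out+=list(e)
    return out
s=least_squares(res,[.61,-.02,.2,1.6],loss="soft_l1")
if __name__=="__main__":
    print(s.x); print(np.array(s.fun if 0 else res(s.x)).reshape(-1,2).round(1))
    x,y,th,a=s.x
    R=np.array([[np.cos(th),-np.sin(th),0],[np.sin(th),np.cos(th),0],[0,0,1]])
    for n in I:
        w=cloud(np.load(f"{n}0.npy"),I[n]); b=(w-[x,y,0])@R
        m=(abs(b[...,1])<.095)&(b[...,2]>.1)&(b[...,2]<.22)&(abs(b[...,0]-.07)<.05)
        q=b[m]; A=np.c_[np.ones(len(q)),q[:,1],q[:,2]-.075]; c=np.linalg.lstsq(A,q[:,0],rcond=None)[0]
        print(n,len(q),c,"yawerr",-np.arctan(c[1]),"angle",np.pi/2+np.arctan(c[2]))
    # jar, cutter, other points, box frame
    w=cloud(np.load("top0.npy"),I["top"]); b=(w-[x,y,0])@R
    for nm,(u0,u1,v0,v1) in dict(jar=(278,297,190,212),cut=(366,388,162,190),gauge=(288,342,126,152)).items():
        q=b[v0:v1,u0:u1].reshape(-1,3);q=q[q[:,2]>(.025 if nm!="gauge" else .005)]; q=q[q[:,2]<.1]
        print(nm,np.nanpercentile(q,[3,50,97],axis=0).round(3).tolist())
E
python3 fit.py
```

```text
[ 0.59891695 -0.0150754   0.28304881  1.67236299]
[[-1.  -0. ]
 [ 0.9 -0.1]
 [ 0.2 -0.2]
 [ 1.  -2.1]
 [ 0.1 -0.2]
 [ 1.5  0.7]
 [-0.3  1.8]
 [ 0.4  1.5]
 [ 0.2  1.5]
 [-0.8  0.2]]
top 479 [0.06903472 0.00455137 0.10973081] yawerr -0.004551342312139455 angle 1.6800898764953962
side 647 [0.06853864 0.00505089 0.11231996] yawerr -0.005050842616336552 angle 1.6826474929484758
jar [[-0.014, 0.155, 0.029], [0.006, 0.176, 0.06], [0.026, 0.197, 0.068]]
cut [[-0.029, -0.182, 0.029], [0.013, -0.165, 0.046], [0.026, -0.123, 0.065]]
gauge [[0.147, -0.064, 0.005], [0.197, 0.016, 0.009], [0.249, 0.098, 0.017]]
```

```bash
cat > go.py <<'E'
# usage: go.row(pos, R) -> row from present pose ; box-frame helpers
from plant import status
import numpy as np
from scipy.spatial.transform import Rotation as Ro
BX=np.array([.599,-.015,0]);TH=.280
RB=Ro.from_euler("z",TH).as_matrix()
def w(b): return BX+RB@np.asarray(b,float)
def b(wp): return RB.T@(np.asarray(wp)-BX)
def Rdown(yawb=np.pi,tilt=0): # tool down; then tilt about box y so the tip points +x_b by tilt (rad)
    return Ro.from_matrix(RB)*Ro.from_euler("y",-tilt)*Ro.from_euler("z",yawb)*Ro.from_euler("x",np.pi)
def cur():
    s=status.get_state(); return s,s["tcp_pos"],Ro.from_euler("xyz",s["eef_rot"],degrees=True)
def row(pw,R,p0=None,R0=None):
    if p0 is None: _,p0,R0=cur()
    return np.r_[R0.inv().apply(pw-p0)/.2,(R0.inv()*R).as_rotvec()/(np.pi/2)].round(3)
def log():
    s,p,R=cur(); open("log.txt","a").write(repr([s["joints"].tolist(),p.tolist(),s["eef_rot"].tolist()])+"\n")
    print(round(s["time_s"],3),"q",s["joints"].round(1),"box",b(p).round(4),"w",p.round(4),"rot",s["eef_rot"].round(1),"F",s["contact_force"].round(1),"g",round(s["gripper_width"],4))
E
python3 - <<'E'
from go import *
log()
s,p,R=cur()
print(row(np.array([.287,-.611,.35]),Rdown()))
print(R.as_matrix().round(2),Rdown().as_matrix().round(2))
E
```

```text
0.1 q [-48.3  20.6   0.6  -0.  -70.1 -16.5] box [-0.4642 -0.486   0.189 ] w [ 0.2871 -0.6103  0.189 ] rot [ 179.9   -0.  -154.8] F [-0.2 -0.2 -0.2] g 0.0878
[ 0.002 -0.002 -0.805  0.001 -0.     0.102]
[[-0.9  -0.43 -0.  ]
 [-0.43  0.9   0.  ]
 [ 0.    0.   -1.  ]] [[-0.96 -0.28 -0.  ]
 [-0.28  0.96  0.  ]
 [ 0.    0.   -1.  ]]
```

Request:
apply_moves(
  moves=[
    [0, 0, -0.4, 0, 0, 0],
    [0, 0, -0.8, 0, 0, 0],
    [0, 0, -0.8, 0, 0, 0],
  ],
  hand=1,
  grip_force=10,
)

```text
time_s: 0.48
tcp_pos: [0.2873, -0.6111, 0.3528]
eef_rot: [-179.9, 0.0, -154.8]
contact_force: [0.6, -0.8, -0.4]
gripper_width: 0.0629
```

Run:
```python
from go import *
log()
t=w([.14,0,.36])
print(t,row(t,Rdown()),row((t+cur()[1])/2,Rdown()))
```

```text
0.475 q [-48.3  17.7  17.1   0.  -89.3 -16.5] box [-0.4643 -0.4868  0.3528] w [ 0.2873 -0.6111  0.3528] rot [-179.9    0.  -154.8] F [ 0.6 -0.8 -0.4] g 0.0629
[0.73354776 0.02368979 0.36      ] [-3.370e+00  1.923e+00 -4.000e-02 -1.000e-03  0.000e+00  1.020e-01] [-1.685e+00  9.610e-01 -2.000e-02 -1.000e-03  0.000e+00  1.020e-01]
```

Request:
apply_moves(
  moves=[
    [-0.28, 0.16, 0, 0, 0, 0.1],
    [-0.56, 0.32, 0, 0, 0, 0.1],
    [-0.84, 0.48, 0, 0, 0, 0.1],
    [-0.84, 0.48, 0, 0, 0, 0.1],
  ],
)

```text
time_s: 0.98
tcp_pos: [0.4005, -0.4498, 0.3528]
eef_rot: [-179.9, 0.1, -163.6]
contact_force: [0.1, -0.4, 0.5]
gripper_width: 0.023
```

Run:
```python
from go import *
log()
t=w([.14,0,.36])
print(t,row(t,Rdown()))
```

```text
0.975 q [-29.7  10.2   7.3   0.  -87.  -43.8] box [-0.311  -0.363   0.3528] w [ 0.4005 -0.4498  0.3528] rot [-1.799e+02  1.000e-01 -1.636e+02] F [ 0.1 -0.4  0.5] g 0.023
[0.73354776 0.02368979 0.36      ] [-2.267e+00  1.799e+00 -3.700e-02 -1.000e-03  1.000e-03  4.000e-03]
```

Run:
```python
from go import *
s,p,R=cur()
for t in (20,45): print(row(p,Rdown(np.pi,np.radians(t))), Rdown(np.pi,np.radians(t)).apply([0,0,1]))
```

```text
[ 0.     0.     0.    -0.001 -0.221  0.005] [ 0.32870032  0.0945192  -0.93969262]
[ 0.     0.     0.     0.    -0.499  0.005] [ 0.67956882  0.19541295 -0.70710678]
```

Request:
apply_moves(
  moves=[
    [-0.25, 0.2, 0, 0, -0.1, 0],
    [-0.5, 0.4, 0, 0, -0.2, 0],
    [-0.75, 0.6, 0, 0, -0.3, 0],
    [-0.75, 0.6, 0, 0, -0.3, 0],
  ],
)

```text
time_s: 1.48
tcp_pos: [0.5095, -0.2907, 0.3533]
eef_rot: [-179.9, 27.3, -163.5]
contact_force: [0.5, -0.5, 0.3]
gripper_width: 0.0003
```

```bash
cat > kin.py <<'E'
import numpy as np,ast
from scipy.spatial.transform import Rotation as Ro
from scipy.optimize import least_squares
def fk(q,p,s):
    q=np.radians(q)
    a1,d1,L2,a3,d4,d6,lat,o2,o3,o5=p
    X=lambda ax,a:Ro.from_euler(ax,a)
    R1=X("z",q[0]); 
    R2=R1*X("y",s[0]*q[1]+o2); R3=R2*X("y",s[1]*q[2]+o3)
    R4=R3*X("x",s[2]*q[3]); R5=R4*X("y",s[3]*q[4]+o5)
    R6=R5*X("x",s[4]*q[5])
    pos=R1.apply([a1,lat,d1])+R2.apply([0,0,L2])+R3.apply([d4,0,a3])+R5.apply([d6,0,0])
    return pos,R6
E
cat > kfit.py <<'E'
from kin import *
from go import log
import itertools
D=[ast.literal_eval(l) for l in open("log.txt")]
best=None
# tool frame: tool z = R6 x axis ; constant offset about it
for s in itertools.product((1,-1),repeat=5):
    def res(v):
        o=[]
        for q,p,e in D:
            pos,R=fk(q,v[:10],s); Rt=R*Ro.from_euler("x",v[10])*Ro.from_euler("y",np.pi/2)
            Rm=Ro.from_euler("xyz",e,degrees=True)
            o+=list((pos-p)*10)+list((Rm.inv()*Rt).as_rotvec())
        return o+list(1e-3*(np.array(v[:6])-[0.05,.35,.45,.05,.45,.3]))
    for c in (0,1.57,3.14,-1.57):
        f=least_squares(res,[0.05,.35,.45,.0,.45,.3,-.19,0,0,0,c],max_nfev=200)
        if best is None or f.cost<best[0]-1e-9: best=(f.cost,s,f.x); print(f.cost,s,f.x.round(3))
np.save("kin.npy",np.r_[best[1],best[2]])
E
python3 -c "
from go import *;log()
t=w([.14,0,.36]);print(row(t,Rdown()))"; python3 kfit.py
```

```text
1.475 q [-23.9  -2.2  -4.3 -18.6 -67.5 -45.6] box [-0.1622 -0.2403  0.3533] w [ 0.5095 -0.2907  0.3533] rot [-179.9   27.3 -163.5] F [ 0.5 -0.5  0.3] g 0.0003
[-1.367  1.191  0.663 -0.     0.303  0.004]
0.7943921544689775 (1, 1, 1, 1, 1) [ 0.115 -0.036  1.313  0.458  0.3    0.348 -0.183  0.649  2.862 -0.927
 -0.518]
0.3183744842657904 (1, 1, 1, 1, -1) [ 0.122 -0.017  1.266  0.318  0.442  0.318 -0.184  0.671  2.477 -0.598
 -1.56 ]
0.2414808600130371 (1, 1, -1, 1, -1) [ 0.059  0.136  1.1   -0.244  0.412 -0.441 -0.188  1.64   0.754  0.171
 -1.583]
0.2021409869579547 (1, 1, -1, -1, -1) [ 0.149  0.17   1.015  0.826 -0.491  0.395 -0.19   1.635 -1.994  0.201
 -1.532]
0.020792164866032033 (1, -1, -1, -1, -1) [ 0.133  0.173  0.617 -0.041  0.509  0.422 -0.191 -0.286  0.21   0.099
 -1.565]
```

```bash
cat > kin.py <<'E'
import numpy as np,ast
from scipy.spatial.transform import Rotation as Ro
from scipy.optimize import least_squares
def fk(q,p):
    q=np.radians(q)
    a1,d1,L2,a3,d4,d6,lat,lat5,c5=p
    X=lambda ax,a:Ro.from_euler(ax,a)
    R1=X("z",q[0]); R2=R1*X("y",q[1]); R3=R2*X("y",-q[2])
    R4=R3*X("x",-q[3]); R5=R4*X("y",-q[4]); R6=R5*X("x",-q[5])
    pos=R1.apply([a1,lat,d1])+R2.apply([0,0,L2])+R3.apply([d4,0,a3])+R4.apply([0,lat5,0])+R5.apply([d6,0,c5])
    return pos,R6*Ro.from_euler("x",-np.pi/2)*Ro.from_euler("y",np.pi/2)
def fit():
    D=[ast.literal_eval(l) for l in open("log.txt")]
    def res(v):
        o=[]
        for q,p,e in D:
            pos,R=fk(q,v); Rm=Ro.from_euler("xyz",e,degrees=True)
            o+=list((pos-p)*10)+list((Rm.inv()*R).as_rotvec())
        return np.r_[o,3e-3*(np.array(v)-[0.0,.25,.6,.0,.55,.35,-.0,-.19,0])]
    f=least_squares(res,[0.05,.35,.45,.0,.45,.3,-.1,-.09,0]); return f.x,res(f.x)[:-9].reshape(-1,6)
LO=np.array([-176,-82,-58.2,-173.8,-174.7,-.2]);
LO=np.array([-176.03,-82.01,-58.28,-173.87,-174.79,-173.66]);HI=np.array([176.03,121.73,71.71,95.51,-.11,173.66])
def ik(pw,R,p,seeds):
    best=None
    for s in seeds:
        def res(q):
            pos,Rq=fk(q,p); return np.r_[(pos-pw)*10,(R.inv()*Rq).as_rotvec()*2]
        f=least_squares(res,np.clip(s,LO+1,HI-1),bounds=(LO,HI),x_scale=30)
        if best is None or f.cost<best[0]: best=(f.cost,f.x)
    return best
E
python3 -c "
from kin import *
x,r=fit();print(x.round(4));print(r.round(4))"
```

```text
[ 0.0007  0.1986  0.6016 -0.      0.4636  0.4146 -0.0008 -0.191  -0.0007]
[[-0. -0.  0.  0.  0.  0.]
 [ 0. -0.  0. -0. -0.  0.]
 [-0.  0. -0. -0.  0. -0.]
 [-0.  0.  0. -0.  0. -0.]]
```

```bash
cat > feas.py <<'E'
from kin import *; from go import *
P,_=fit()
rng=np.random.default_rng(0)
seeds=[np.array([-24,-2,-4,-19,-67,-46.]),np.array([0,-20,-20,-40,-40,-60.]),np.array([20,-10,-20,-90,-60,0.]),np.array([0,0,20,60,-60,-80.])]
for tilt in (20,35,45,55,65):
  for xb,z in ((-.08,.04),(-.05,.15)):
    for y in (0,.07,-.07):
      for yb in (np.pi,np.pi/2,-np.pi/2,0):
        c,q=ik(w([xb,y,z]),Rdown(yb,np.radians(tilt)),P,seeds+list(rng.uniform(LO,HI,(4,6))))
        if c<1e-6: print(tilt,xb,z,y,round(yb,1),q.round(0))
E
python3 feas.py
```

```text
20 -0.08 0.04 0 3.1 [ 18.   6. -48.   2. -17. -94.]
20 -0.08 0.04 0 -1.6 [ 18.   6. -48.   2. -17.  -4.]
20 -0.08 0.04 0 0 [ 18.   6. -48.   2. -17.  86.]
20 -0.08 0.04 0.07 3.1 [  28.    3.  -58.   23.  -10. -123.]
20 -0.08 0.04 0.07 1.6 [ 28.   3. -58.  23. -10. 147.]
20 -0.08 0.04 0.07 -1.6 [ 28.   3. -58.  23. -10. -33.]
20 -0.08 0.04 0.07 0 [ 28.   3. -58.  23. -10.  57.]
20 -0.08 0.04 -0.07 3.1 [  7.   9. -39.  -8. -23. -73.]
20 -0.08 0.04 -0.07 1.6 [   7.    9.  -39.   -8.  -23. -163.]
20 -0.08 0.04 -0.07 -1.6 [  7.   9. -39.  -8. -23.  17.]
20 -0.08 0.04 -0.07 0 [  7.   9. -39.  -8. -23. 107.]
20 -0.05 0.15 0 3.1 [ 18.  -1. -36.   1. -35. -93.]
20 -0.05 0.15 0 -1.6 [ 18.  -1. -36.   1. -35.  -3.]
20 -0.05 0.15 0 0 [ 18.  -1. -36.   1. -35.  87.]
20 -0.05 0.15 0.07 3.1 [  29.   -4.  -41.    8.  -34. -108.]
20 -0.05 0.15 0.07 1.6 [ 29.  -4. -41.   8. -34. 162.]
20 -0.05 0.15 0.07 -1.6 [ 29.  -4. -41.   8. -34. -18.]
20 -0.05 0.15 0.07 0 [ 29.  -4. -41.   8. -34.  72.]
20 -0.05 0.15 -0.07 3.1 [  8.   3. -29.  -5. -38. -78.]
20 -0.05 0.15 -0.07 1.6 [   8.    3.  -29.   -5.  -38. 
[... 3577 characters left out ...]
9.  -61. -109.]
65 -0.05 0.15 0 3.1 [-41.   6. -42. -97. -50.  43.]
65 -0.05 0.15 0 1.6 [-41.   6. -42. -97. -50. -47.]
65 -0.05 0.15 0 -1.6 [-41.   6. -42. -97. -50. 133.]
65 -0.05 0.15 0 0 [ -41.    6.  -42.  -97.  -50. -137.]
65 -0.05 0.15 0.07 3.1 [ -35.    2.  -48. -103.  -46.   47.]
65 -0.05 0.15 0.07 1.6 [ -35.    2.  -48. -103.  -46.  -43.]
65 -0.05 0.15 0.07 -1.6 [ -35.    2.  -48. -103.  -46.  137.]
65 -0.05 0.15 0.07 0 [ -35.    2.  -48. -103.  -46. -133.]
65 -0.05 0.15 -0.07 3.1 [-45.  10. -36. -92. -52.  40.]
65 -0.05 0.15 -0.07 1.6 [-45.  10. -36. -92. -52. -50.]
65 -0.05 0.15 -0.07 -1.6 [-45.  10. -36. -92. -52. 130.]
65 -0.05 0.15 -0.07 0 [ -45.   10.  -36.  -92.  -52. -140.]
```

```bash
cat > plan.py <<'E'
from kin import *; from go import *
t=np.radians(40); f=np.array([np.sin(t),0,-np.cos(t)]); n=np.array([np.cos(t),0,np.sin(t)]); Y=-.07
RT=Rdown(np.pi,t)
def push(a,d=.03,gap=0.):
    e=np.array([.07-.161*np.cos(a)+.012*np.sin(a),Y,.075+.161*np.sin(a)+.012*np.cos(a)])
    return e+.0095*n+d*f+[gap,0,0]
def carry(a,s=.02):
    e=np.array([.07-.165*np.cos(a),Y,.075+.165*np.sin(a)])
    return e+s*f-.0095*n
E
cat > chk.py <<'E'
from plan import *
P,_=fit(); q=np.array([-23.9,-2.2,-4.3,-18.6,-67.5,-45.6])
path=[("pre",push(1.68,.03,.02)-.1*f),("in",push(1.68,.03,.02)),("p1.28",push(1.28)),("p1.1",push(1.1)),("up",push(1.1)-.05*f+[.01,0,0]),("over",np.array([-.03,Y,.25])),("fr",np.array([-.09,Y,.2])),("c.75",carry(.75)),("c.5",carry(.5)),("c.25",carry(.25)),("c0",carry(0)),("below",carry(0)+[-.005,0,-.015]),("out",carry(0)+[-.08,0,-.01])]
for nme,x in path:
    c,q=ik(w(x),RT,P,[q]); print(nme,x.round(3),"%.1e"%c,q.round(1))
E
python3 chk.py
```

```text
pre [ 0.082 -0.07   0.293] 4.9e-21 [  7.3  -0.5 -20.  -10.8 -31.3 -74. ]
in [ 0.146 -0.07   0.217] 4.4e-20 [  8.3   8.9 -19.4 -13.1 -22.5 -71.9]
p1.28 [ 0.062 -0.07   0.216] 7.1e-29 [  6.3   2.  -26.3 -16.2 -23.  -67.5]
p1.1 [ 0.034 -0.07   0.207] 8.3e-20 [  5.3   0.2 -28.6 -18.1 -22.7 -64.9]
up [ 0.012 -0.07   0.245] 3.2e-20 [  5.   -4.2 -28.2 -15.5 -27.4 -67.7]
over [-0.03 -0.07  0.25] 3.6e-21 [  3.4  -8.2 -30.4 -16.6 -29.5 -65.7]
fr [-0.09 -0.07  0.2 ] 1.3e-24 [ -1.3  -9.9 -35.7 -24.5 -27.6 -54.6]
c.75 [-0.045 -0.07   0.166] 1.7e-19 [  0.3  -3.2 -34.3 -27.5 -22.2 -52.1]
c.5 [-0.069 -0.07   0.133] 5.8e-24 [ -3.7  -1.7 -35.4 -35.6 -21.9 -41. ]
c.25 [-0.084 -0.07   0.094] 2.4e-26 [ -8.9   1.6 -35.3 -45.9 -22.2 -26.7]
c0 [-0.089 -0.07   0.054] 8.8e-30 [-14.7   6.5 -34.5 -56.8 -23.1 -10.9]
below [-0.094 -0.07   0.039] 8.4e-26 [-17.3   8.3 -34.6 -61.  -23.8  -4.5]
out [-0.169 -0.07   0.044] 2.9e-25 [-26.5   4.  -38.8 -61.1 -29.8   2.6]
```

```bash
python3 -c "
from plan import *
print(row(w([.06,-.07,.34]),RT)); a=np.array([.06,-.07,.34])
print(b(cur()[1]))"
```

```text
[-0.963  0.844  0.569  0.001 -0.142  0.004]
[-0.16222838 -0.24027014  0.35326995]
```

Request:
apply_moves(
  moves=[
    [-0.16, 0.14, 0.095, 0, -0.03, 0],
    [-0.32, 0.28, 0.19, 0, -0.06, 0],
    [-0.48, 0.42, 0.28, 0, -0.09, 0],
    [-0.64, 0.56, 0.38, 0, -0.12, 0.004],
    [-0.8, 0.7, 0.47, 0, -0.142, 0.004],
    [-0.96, 0.84, 0.57, 0, -0.142, 0.004],
    [-0.96, 0.84, 0.57, 0, -0.142, 0.004],
  ],
)

```text
time_s: 2.35
tcp_pos: [0.6768, -0.0647, 0.3376]
eef_rot: [180.0, 39.8, -163.7]
contact_force: [-0.0, -0.9, -0.1]
gripper_width: 0.0005
```

Run:
```python
from plan import *; log()
import cv2; from plant import imaging
p,d=imaging.capture("wrist"); cv2.imwrite("pics/w1.png",p)
p,d=imaging.capture("side"); cv2.imwrite("pics/s1.png",cv2.resize(p[90:250,230:430],None,fx=4,fy=3.7))
for k in (push(1.68,.03,.02)-.1*f,push(1.68,.03,.02)): print(row(w(k),RT))
```

```text
2.35 q [  6.9  -3.8 -17.6 -10.  -37.2 -74.7] box [ 0.061  -0.0692  0.3376] w [ 0.6768 -0.0647  0.3376] rot [ 180.    39.8 -163.7] F [-0.  -0.9 -0.1] g 0.0005
[ 0.06   0.004  0.244  0.001 -0.001  0.001]
[ 0.059  0.003  0.744  0.001 -0.001  0.001]
```

View pics/w1.png

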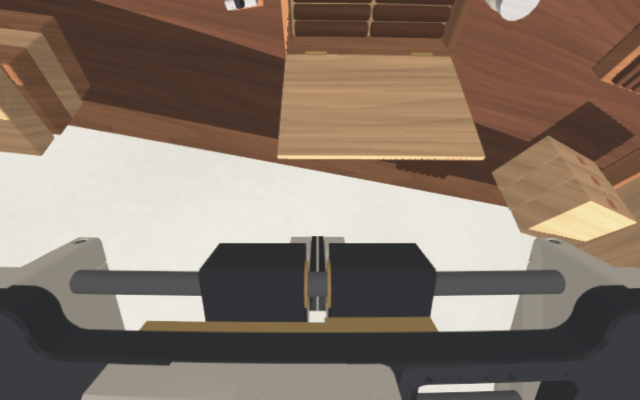

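View pics/s1.png

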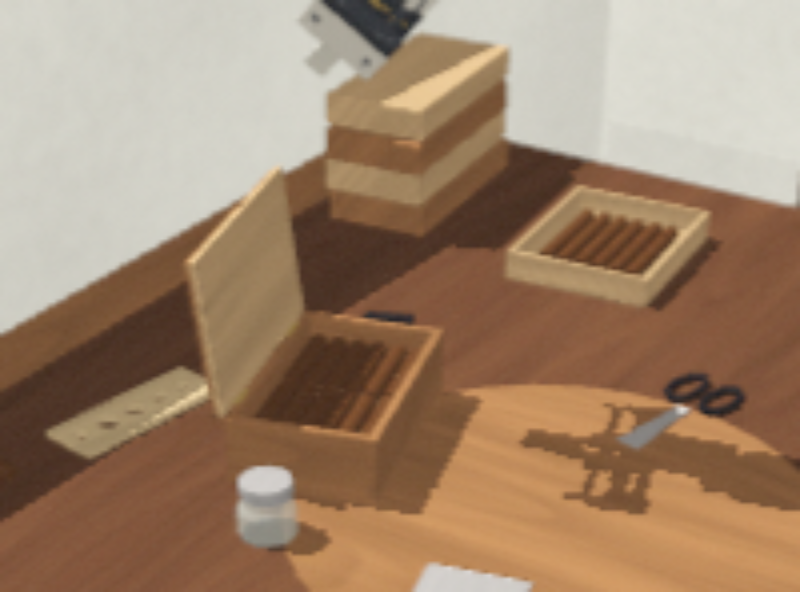

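```bash
cat > lid.py <<'E'
# estimate lid plane (inner face) angle in box frame from the wrist or side depth; lip location
from plan import *; from h import *; from plant import imaging
def lid(name="wrist",save=None,ylim=(-.1,.1)):
    i=imaging.camera_info(name); p,d=imaging.capture(name)
    if save: cv2.imwrite(save,p)
    W=cloud(d,i); B=(W-BX)@RB
    return p,B
def angle(B,ymin=-.09,ymax=.09):
    x,y,z=B[...,0]-.07,B[...,1],B[...,2]-.075
    rad=np.hypot(x,z); m=(y>ymin)&(y<ymax)&(rad>.05)&(rad<.155)&(z>.012)
    a=np.arctan2(z,-x)[m]
    return np.percentile(a,[10,50,90]).round(3),m.sum()
E
python3 - <<'E'
from lid import *
p,B=lid("wrist")
print(angle(B))
for u in (300,340,380,420):
    for v in (20,40,60,80,100,120,140,150,154,157,160): print(u,v,B[v,u].round(3))
E
```

```text
(array([1.658, 1.669, 1.676]), np.int64(10527))
300 20 [ 0.035 -0.091  0.055]
300 40 [ 0.061 -0.092  0.054]
300 60 [ 0.07  -0.092  0.087]
300 80 [ 0.074 -0.09   0.125]
300 100 [ 0.078 -0.09   0.159]
300 120 [ 0.081 -0.089  0.19 ]
300 140 [ 0.085 -0.088  0.219]
300 150 [ 0.086 -0.087  0.232]
300 154 [ 0.087 -0.087  0.237]
300 157 [ 0.09  -0.087  0.238]
300 160 [ 0.308 -0.104  0.048]
340 20 [ 0.035 -0.04   0.054]
340 40 [ 0.061 -0.038  0.054]
340 60 [ 0.069 -0.04   0.088]
340 80 [ 0.074 -0.041  0.125]
340 100 [ 0.078 -0.042  0.159]
340 120 [ 0.082 -0.044  0.19 ]
340 140 [ 0.085 -0.045  0.218]
340 150 [ 0.086 -0.045  0.232]
340 154 [ 0.086 -0.045  0.237]
340 157 [ 0.09  -0.045  0.238]
340 160 [ 0.333 -0.017  0.025]
380 20 [0.035 0.011 0.054]
380 40 [0.06  0.016 0.054]
380 60 [0.07  0.013 0.085]
380 80 [0.074 0.009 0.124]
380 100 [0.078 0.005 0.159]
380 120 [0.081 0.001 0.191]
380 140 [ 0.084 -0.001  0.219]
380 150 [ 0.085 -0.003  0.233]
380 154 [ 0.086 -0.003  0.237]
380 157 [ 0.09  -0.003  0.238]
380 160 [ 0.362  0.081 -0.001]
420 20 [0.033 0.061 0.057]
420 40 [0.061 0.071 0.051]
420 60 [0.07  0.066 0.085]
420 80 [0.074 0.059 0.124]
420 100 [0.078 0.053 0.158]
420 120 [nan nan nan]
420 140 [0.085 0.042 0.218]
420 150 [0.086 0.04  0.231]
420 154 [0.086 0.039 0.237]
420 157 [0.089 0.039 0.238]
420 160 [0.348 0.169 0.011]
```

Request:
apply_moves(
  moves=[
    [0.06, 0, 0.25, 0, 0, 0],
    [0.06, 0, 0.5, 0, 0, 0],
    [0.06, 0, 0.74, 0, 0, 0],
    [0.06, 0, 0.74, 0, 0, 0],
  ],
)

```text
time_s: 3.0
tcp_pos: [0.7579, -0.0447, 0.2127]
eef_rot: [179.8, 39.6, -164.1]
contact_force: [-0.1, -0.1, 0.1]
gripper_width: 0.0003
```

Run:
```python
from lid import *; log()
p,B=lid("wrist","pics/w2.png"); print(angle(B))
print("R0",row(cur()[1],RT))
for a in (1.68,1.5,1.4,1.3,1.25,1.2,1.15,1.1,1.05): print(a,push(a).round(4),row(w(push(a)),RT))
```

```text
3.0 q [  7.9   9.3 -19.1 -13.6 -22.9 -71.2] box [ 0.1445 -0.0724  0.2127] w [ 0.7579 -0.0447  0.2127] rot [ 179.8   39.6 -164.1] F [-0.1 -0.1  0.1] g 0.0003
(array([1.661, 1.67 , 1.677]), np.int64(35255))
R0 [ 0.     0.     0.     0.001 -0.003 -0.   ]
1.68 [ 0.126  -0.07    0.2169] [ 0.067  0.013 -0.065  0.001 -0.003 -0.   ]
1.5 [ 0.0971 -0.07    0.2196] [ 0.17   0.013 -0.168  0.001 -0.003 -0.   ]
1.4 [ 0.081  -0.07    0.2188] [ 0.234  0.013 -0.216  0.001 -0.003 -0.   ]
1.3 [ 0.0651 -0.07    0.2165] [ 0.303  0.013 -0.258  0.001 -0.003 -0.   ]
1.25 [ 0.0572 -0.07    0.2147] [ 0.339  0.013 -0.277  0.001 -0.003 -0.   ]
1.2 [ 0.0494 -0.07    0.2125] [ 0.376  0.013 -0.293  0.001 -0.003 -0.   ]
1.15 [ 0.0417 -0.07    0.21  ] [ 0.413  0.013 -0.308  0.001 -0.003 -0.   ]
1.1 [ 0.0342 -0.07    0.2071] [ 0.452  0.013 -0.321  0.001 -0.003 -0.   ]
1.05 [ 0.0269 -0.07    0.2038] [ 0.491  0.013 -0.331  0.001 -0.003 -0.   ]
```

View pics/w2.png

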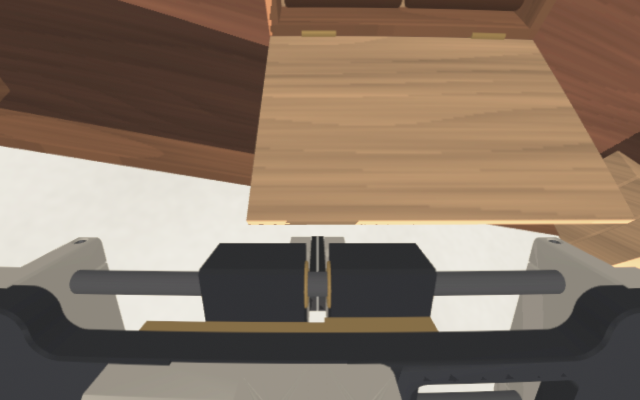

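```bash
python3 - <<'E'
from lid import *
i=imaging.camera_info("wrist"); _,p,R=cur()
for o in ([0,0,0],[0.0095,0,0],[-.0095,0,0],[0,0.021,0],[0,0,-.05]): print(o,proj(p+R.apply(o),i))
print("cam in tool",R.inv().apply(i["T"][:3,3]-p))
for v in range(236,300,6): print(v,[R.inv().apply(BX+RB@B-p).round(3) for B in []])
E
python3 - <<'E'
from lid import *
i=imaging.camera_info("wrist");_,d=imaging.capture("wrist");_,p,R=cur()
W=cloud(d,i)
for u in (240,285,300,318,335,350,400):
    print(u,[(v,R.inv().apply(W[v,u]-p).round(3).tolist()) for v in (238,245,260,280,310)])
E
```

```text
[0, 0, 0] [315.51546572 228.22345898]
[0.0095, 0, 0] [315.49775337 216.51725696]
[-0.0095, 0, 0] [315.53289477 239.61338857]
[0, 0.021, 0] [343.01638384 228.21295634]
[0, 0, -0.05] [315.13773861 260.64650245]
cam in tool [ 0.08059764  0.00098634 -0.19518457]
236 []
242 []
248 []
254 []
260 []
266 []
272 []
278 []
284 []
290 []
296 []
240 [(238, [-0.251, -0.223, 0.543]), (245, [0.041, -0.025, -0.109]), (260, [0.04, -0.023, -0.118]), (280, [0.038, -0.021, -0.125]), (310, [0.027, -0.022, -0.126])]
285 [(238, [-0.267, -0.096, 0.578]), (245, [0.041, -0.01, -0.109]), (260, [0.04, -0.009, -0.118]), (280, [0.037, -0.008, -0.125]), (310, [0.027, -0.009, -0.125])]
300 [(238, [0.013, -0.009, -0.042]), (245, [0.04, -0.005, -0.108]), (260, [0.04, -0.004, -0.119]), (280, [0.038, -0.004, -0.126]), (310, [0.027, -0.004, -0.125])]
318 [(238, [-0.28, 0.005, 0.607]), (245, [-0.296, 0.005, 0.591]), (260, [-0.328, 0.005, 0.552]), (280, [0.033, 0.001, -0.118]), (310, [-0.008, 0.002, -0.081])]
335 [(238, [0.013, 0.012, -0.043]), (245, [0.041, 0.007, -0.109]), (260, [0.04, 0.007, -0.118]), (280, [0.037, 0.006, -0.125]), (310, [0.027, 0.006, -0.124])]
350 [(238, [-0.295, 0.111, 0.641]), (245, [0.04, 0.012, -0.108]), (260, [0.041, 0.011, -0.119]), (280, [0.038, 0.01, -0.126]), (310, [0.027, 0.011, -0.125])]
400 [(238, [-0.319, 0.293, 0.692]), (245, [0.04, 0.03, -0.108]), (260, [0.04, 0.027, -0.118]), (280, [0.038, 0.025, -0.126]), (310, [0.027, 0.026, -0.125])]
```

Run:
```python
from lid import *
_,p,R=cur()
i=imaging.camera_info("side");pic,d=imaging.capture("side");W=cloud(d,i)
c=[proj(p+R.apply(o),i).round().tolist() for o in ([0,0,0],[0.0095,0.02,0],[-.0095,.02,0],[0,0,-.05],[0,0,-.1])]
print(c)
u,v=map(int,c[0]); x0,y0=u-50,max(v-60,0)
crop=cv2.resize(pic[y0:y0+75,x0:x0+100],None,fx=8,fy=8,interpolation=cv2.INTER_CUBIC)
for k in c: cv2.circle(crop,(int((k[0]-x0+.5)*8),int((k[1]-y0+.5)*8)),4,(0,0,255),1)
cv2.imwrite("pics/s2.png",crop)
T=R.inv().apply((W-p).reshape(-1,3)).reshape(W.shape)
m=(abs(T[...,0])<.06)&(abs(T[...,1])<.1)&(T[...,2]>-.1)&(T[...,2]<.02)
q=T[m]; print(len(q)); 
for z0 in np.arange(-.1,.02,.01):
    k=q[(q[:,2]>z0)&(q[:,2]<z0+.01)]
    if len(k): print(z0.round(2),len(k),k.min(0).round(3),k.max(0).round(3))
```

```text
[[282.0, 143.0], [282.0, 147.0], [278.0, 143.0], [290.0, 134.0], [298.0, 125.0]]
203
-0.07 3 [-0.01   0.016 -0.062] [-0.002  0.021 -0.061]
-0.06 49 [-0.01  -0.004 -0.06 ] [ 0.039  0.098 -0.05 ]
-0.05 74 [-0.011 -0.031 -0.05 ] [ 0.048  0.098 -0.04 ]
-0.04 54 [ 0.04  -0.037 -0.04 ] [ 0.058  0.1   -0.031]
-0.03 23 [ 0.05  -0.037 -0.03 ] [ 0.06   0.098 -0.021]
```

View pics/s2.png

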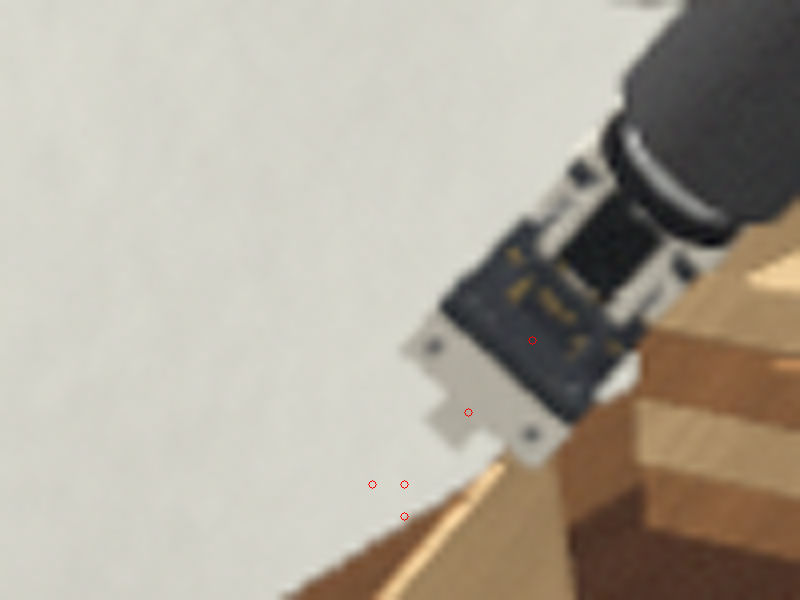

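Run:
```python
from lid import *
i=imaging.camera_info("side");pic=cv2.imread("pics/side0.png")
p=np.array([.2871,-.6103,.189]); R=Ro.from_euler("xyz",[179.9,0,-154.8],degrees=True)
u,v=proj(p,i).astype(int); x0,y0=u-30,v-35
crop=cv2.resize(pic[y0:y0+50,x0:x0+60],None,fx=12,fy=12,interpolation=cv2.INTER_CUBIC)
for o in ([0,0,0],[0,.044,0],[0,-.044,0],[0,0.044,-.05],[0,-.044,-.05],[0,0,-.066]):
    k=proj(p+R.apply(o),i); cv2.circle(crop,(int((k[0]-x0+.5)*12),int((k[1]-y0+.5)*12)),4,(0,0,255),1)
cv2.imwrite("pics/s3.png",crop)
```

```text
(no output)
```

View pics/s3.png

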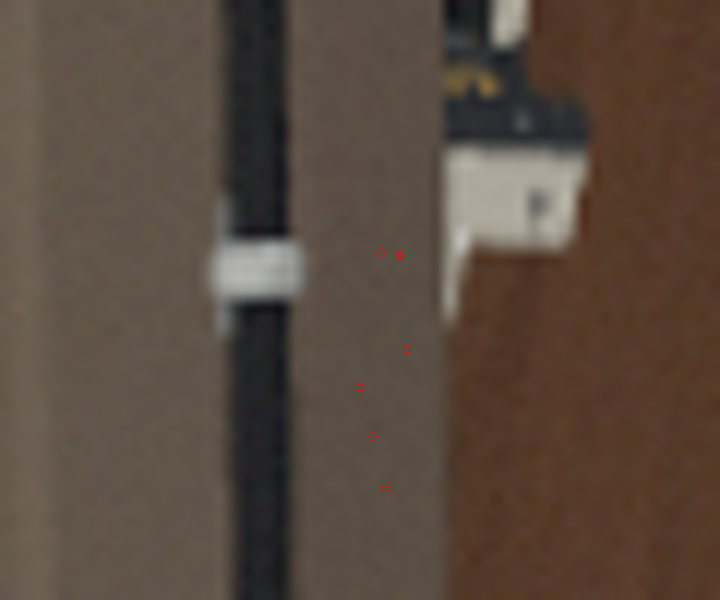

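Run:
```python
from lid import *
i=imaging.camera_info("side"); W=cloud(np.load("side0.npy"),i)
p=np.array([.2871,-.6103,.189]); R=Ro.from_euler("xyz",[179.9,0,-154.8],degrees=True)
T=R.inv().apply((W-p).reshape(-1,3)).reshape(W.shape)
m=(abs(T[...,0])<.15)&(abs(T[...,1])<.2)&(T[...,2]>-.2)&(T[...,2]<.1)
vs,us=np.nonzero(m); print(us.min(),us.max(),vs.min(),vs.max())
for v in range(vs.min(),vs.max()+1):
    k=us[vs==v]; print(v,[(u,T[v,u].round(3).tolist()) for u in (k.min(),k.max())]) if len(k) else 0
```

```text
463 474 80 116
80 [(np.int64(472), [0.031, 0.009, -0.199]), (np.int64(472), [0.031, 0.009, -0.199])]
81 [(np.int64(463), [-0.002, 0.01, -0.193]), (np.int64(474), [0.04, 0.008, -0.194])]
82 [(np.int64(463), [-0.004, 0.021, -0.193]), (np.int64(469), [0.021, 0.011, -0.191])]
83 [(np.int64(463), [-0.002, 0.012, -0.186]), (np.int64(469), [0.02, 0.017, -0.189])]
84 [(np.int64(463), [-0.001, 0.013, -0.182]), (np.int64(469), [0.022, 0.011, -0.182])]
85 [(np.int64(463), [-0.002, 0.023, -0.181]), (np.int64(469), [0.024, 0.005, -0.177])]
86 [(np.int64(463), [0.001, 0.009, -0.173]), (np.int64(469), [0.022, 0.017, -0.176])]
87 [(np.int64(463), [0.0, 0.016, -0.171]), (np.int64(469), [0.024, 0.012, -0.171])]
88 [(np.int64(463), [0.002, 0.007, -0.164]), (np.int64(469), [0.023, 0.016, -0.168])]
89 [(np.int64(463), [0.002, 0.011, -0.161]), (np.int64(469), [0.025, 0.01, -0.162])]
90 [(np.int64(463), [0.003, 0.006, -0.156]), (np.int64(469), [0.024, 0.02, -0.162])]
91 [(np.int64(463), [0.003, 0.014, -0.154]), (np.int64(469), [0.025, 0.016, -0.156])]
92 [(np.int64(463), [0.004, 0.012, -0.15]), (np.int64(4
[... 1403 characters left out ...]
87, -0.113])]
109 [(np.int64(463), [0.002, 0.087, -0.107]), (np.int64(473), [0.04, 0.08, -0.107])]
110 [(np.int64(463), [0.003, 0.081, -0.101]), (np.int64(472), [0.036, 0.088, -0.106])]
111 [(np.int64(463), [0.006, 0.069, -0.092]), (np.int64(464), [0.01, 0.063, -0.09])]
112 [(np.int64(463), [0.008, 0.058, -0.084]), (np.int64(464), [0.01, 0.066, -0.087])]
113 [(np.int64(463), [0.008, 0.061, -0.081]), (np.int64(463), [0.008, 0.061, -0.081])]
114 [(np.int64(463), [0.01, 0.051, -0.073]), (np.int64(463), [0.01, 0.051, -0.073])]
115 [(np.int64(463), [0.009, 0.06, -0.072]), (np.int64(463), [0.009, 0.06, -0.072])]
116 [(np.int64(463), [0.011, 0.053, -0.065]), (np.int64(463), [0.011, 0.053, -0.065])]
```

Run:
```python
from lid import *
i=imaging.camera_info("wrist");pic,d=imaging.capture("wrist");_,p,R=cur()
W=cloud(d,i)
T=R.inv().apply((W-p).reshape(-1,3)).reshape(W.shape)
for u in (294,297,300,303,306,330,335,340):
    print(u,[(v,T[v,u].round(3).tolist()) for v in (235,236,237,238,239,240,241,243)])
i=imaging.camera_info("side");_,d=imaging.capture("side");W=cloud(d,i)
T=R.inv().apply((W-p).reshape(-1,3)).reshape(W.shape)
m=(abs(T[...,0])<.013)&(abs(T[...,1])<.03)&(T[...,2]>-.12)&(T[...,2]<.02)
print(np.sort(T[m][:,2])[-25:].round(3), [T[m][np.argsort(T[m][:,2])[-25:],k].round(3).tolist() for k in (0,1)])
m=(abs(T[...,0])<.045)&(T[...,1]>.08)&(T[...,1]<.11)&(T[...,2]>-.2)&(T[...,2]<.02)
print(np.sort(T[m][:,2])[-25:].round(3))
```

```text
294 [(235, [-0.265, -0.07, 0.591]), (236, [-0.267, -0.07, 0.587]), (237, [0.012, -0.013, -0.042]), (238, [0.012, -0.013, -0.043]), (239, [0.012, -0.013, -0.044]), (240, [0.012, -0.013, -0.047]), (241, [0.012, -0.013, -0.048]), (243, [0.039, -0.007, -0.107])]
297 [(235, [-0.266, -0.061, 0.593]), (236, [-0.268, -0.061, 0.589]), (237, [0.012, -0.011, -0.041]), (238, [0.012, -0.011, -0.042]), (239, [0.012, -0.011, -0.045]), (240, [0.012, -0.011, -0.046]), (241, [0.012, -0.011, -0.048]), (243, [0.04, -0.006, -0.108])]
300 [(235, [-0.268, -0.052, 0.597]), (236, [-0.269, -0.052, 0.593]), (237, [0.013, -0.009, -0.042]), (238, [0.013, -0.009, -0.044]), (239, [0.012, -0.009, -0.044]), (240, [0.013, -0.009, -0.047]), (241, [0.012, -0.009, -0.047]), (243, [0.04, -0.005, -0.108])]
303 [(235, [-0.268, -0.042, 0.598]), (236, [-0.271, -0.042, 0.598]), (237, [0.013, -0.008, -0.043]), (238, [0.012, -0.007, -0.044]), (239, [0.012, -0.007, -0.045]), (240, [0.012, -0.007, -0.046]), (241, [0.012, -0.007, -0.048]), (243, [0.04, -0.004, -0.108])]
306 [(235, [-0.271, -0.033, 0.605]), (236, [-0.271, -0.033, 0
[... 978 characters left out ...]
.056 -0.055 -0.055 -0.055 -0.054 -0.054 -0.053
 -0.052 -0.052 -0.051 -0.05  -0.05  -0.05  -0.049 -0.048 -0.046 -0.045
 -0.045 -0.044 -0.043 -0.041 -0.041] [[-0.008, 0.002, -0.001, -0.006, 0.004, -0.001, 0.001, -0.009, 0.009, 0.006, -0.004, -0.011, -0.006, -0.011, 0.009, 0.004, 0.006, -0.009, -0.004, -0.007, -0.012, 0.004, 0.001, 0.009, -0.001], [0.01, 0.01, 0.015, 0.014, 0.014, 0.022, 0.017, 0.016, 0.012, 0.014, 0.013, 0.007, 0.015, 0.014, 0.015, 0.014, 0.018, 0.015, 0.012, 0.016, 0.015, 0.014, 0.008, 0.011, 0.009]]
[-0.105 -0.105 -0.104 -0.057 -0.055 -0.055 -0.054 -0.054 -0.052 -0.052
 -0.052 -0.05  -0.048 -0.048 -0.048 -0.047 -0.047 -0.046 -0.046 -0.045
 -0.044 -0.043 -0.042 -0.041 -0.039]
```

```bash
python3 - <<'E'
s=open("plan.py").read().replace(".0095*n",".0105*n")
s=s.replace("return e+.0105*n+d*f+[gap,0,0]","return e+.0105*n+(d+OFF)*f+[gap,0,0]").replace("return e+s*f-.0105*n","return e+(s+OFF)*f-.0105*n").replace("Y=-.07","Y=-.07; OFF=.041")
s+='''
def tip(): return b(cur()[1])-OFF*f
'''
open("plan.py","w").write(s)
c=open("chk.py").read().replace("np.array([-.03,Y,.25])","np.array([-.03,Y,.25])+OFF*f").replace("np.array([-.09,Y,.2])","np.array([-.09,Y,.2])+OFF*f")
open("chk.py","w").write(c)
E
python3 chk.py; python3 -c "
from plan import *; print('tip',tip())
for k in (push(1.67,.03,.02),push(1.67)): print(row(w(k),RT))"
```

```text
pre [ 0.109 -0.07   0.263] 3.0e-31 [  7.8   3.3 -20.  -11.6 -27.4 -73.4]
in [ 0.173 -0.07   0.186] 5.2e-28 [  8.6  13.  -18.3 -14.4 -19.6 -70.6]
p1.28 [ 0.089 -0.07   0.185] 1.8e-28 [  6.6   6.3 -25.3 -18.2 -19.7 -65.6]
p1.1 [ 0.061 -0.07   0.176] 1.0e-19 [  5.6   4.7 -27.6 -20.5 -19.3 -62.5]
up [ 0.039 -0.07   0.215] 3.2e-19 [  5.6   0.1 -27.9 -17.2 -23.3 -66.1]
over [-0.004 -0.07   0.219] 3.0e-30 [  4.1  -3.8 -30.6 -18.4 -25.  -64. ]
fr [-0.064 -0.07   0.169] 5.0e-27 [ -0.8  -4.9 -35.2 -28.  -23.4 -50.9]
c.75 [-0.02  -0.07   0.134] 5.3e-24 [  0.1   1.9 -32.7 -32.4 -19.2 -46.7]
c.5 [-0.044 -0.07   0.101] 3.4e-19 [ -4.4   3.7 -33.3 -41.9 -19.7 -33.9]
c.25 [-0.059 -0.07   0.062] 9.5e-27 [-10.1   7.2 -32.9 -52.9 -20.8 -18.3]
c0 [-0.064 -0.07   0.022] 2.1e-29 [-16.   12.2 -32.3 -64.1 -22.3  -2.1]
below [-0.069 -0.07   0.007] 7.2e-27 [-18.6  14.  -32.4 -68.2 -23.2   4.4]
out [-0.144 -0.07   0.012] 1.1e-26 [-27.4  10.1 -37.2 -68.3 -28.4  11.6]
tip [ 0.11883012 -0.07210436  0.25149507]
[0.008 0.01  0.214 0.    0.001 0.   ]
[0.084 0.01  0.149 0.    0.001 0.   ]
```

Request:
apply_moves(
  moves=[
    [0.01, 0.01, 0.11, 0, 0, 0],
    [0.01, 0.01, 0.21, 0, 0, 0],
    [0.01, 0.01, 0.21, 0, 0, 0],
    [0.01, 0.01, 0.21, 0, 0, 0],
  ],
)

```text
time_s: 3.75
tcp_pos: [0.7825, -0.035, 0.1861]
eef_rot: [180.0, 40.0, -163.9]
contact_force: [-0.7, -0.1, -0.4]
gripper_width: 0.0006
```

```bash
cat > rep.py <<'E'
import sys
from lid import *; log()
print("tip",tip().round(4))
if len(sys.argv)>1:
    p,B=lid("wrist","pics/%sw.png"%sys.argv[1]); print("wrist",angle(B))
    p,B=lid("side","pics/%ss_full.png"%sys.argv[1]); print("side",angle(B,-.04,.09)); cv2.imwrite("pics/%ss.png"%sys.argv[1],cv2.resize(p[100:225,240:380],None,fx=5,fy=4.5,interpolation=cv2.INTER_CUBIC))
E
python3 rep.py a; python3 -c "
from plan import *
for a in (1.67,1.55,1.4,1.35,1.3,1.27,1.25,1.2): print(a,row(w(push(a)),RT))"
```

```text
3.75 q [  8.5  12.8 -18.4 -14.7 -19.6 -70.2] box [ 0.1708 -0.07    0.1861] w [ 0.7825 -0.035   0.1861] rot [ 180.    40.  -163.9] F [-0.7 -0.1 -0.4] g 0.0006
tip [ 0.1444 -0.07    0.2175]
wrist (array([1.661, 1.671, 1.677]), np.int64(55779))
side (array([1.641, 1.668, 1.686]), np.int64(401))
1.67 [ 0.076  0.001 -0.06   0.     0.001  0.   ]
1.55 [ 0.142  0.001 -0.13   0.     0.001  0.   ]
1.4 [ 0.236  0.001 -0.206  0.     0.001  0.   ]
1.35 [ 0.27   0.001 -0.228  0.     0.001  0.   ]
1.3 [ 0.305  0.001 -0.248  0.     0.001  0.   ]
1.27 [ 0.326  0.001 -0.26   0.     0.001  0.   ]
1.25 [ 0.341  0.001 -0.267  0.     0.001  0.   ]
1.2 [ 0.377  0.001 -0.284  0.     0.001  0.   ]
```

View pics/as.png

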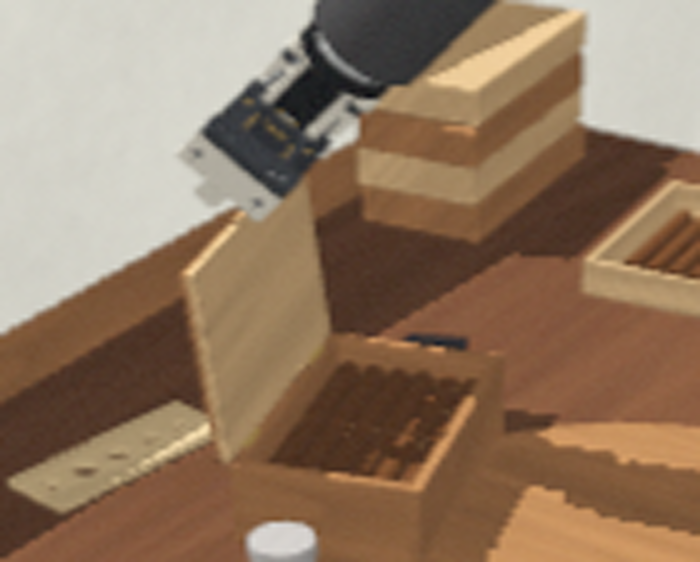

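View pics/aw.png

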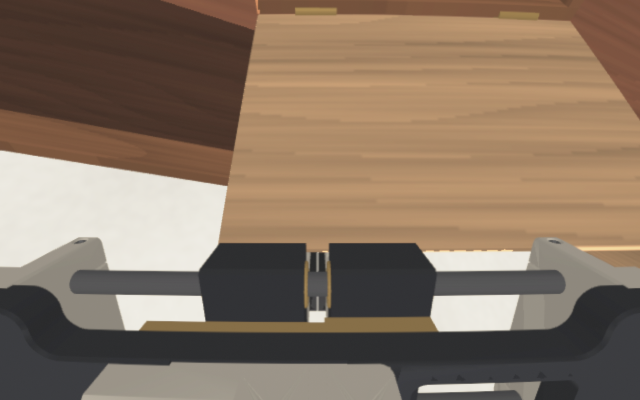

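Request:
apply_moves(
  moves=[
    [0.07, 0, -0.06, 0, 0, 0],
    [0.1, 0, -0.09, 0, 0, 0],
    [0.14, 0, -0.13, 0, 0, 0],
    [0.17, 0, -0.155, 0, 0, 0],
    [0.2, 0, -0.18, 0, 0, 0],
    [0.235, 0, -0.205, 0, 0, 0],
    [0.27, 0, -0.23, 0, 0, 0],
    [0.3, 0, -0.245, 0, 0, 0],
    [0.32, 0, -0.255, 0, 0, 0],
    [0.33, 0, -0.26, 0, 0, 0],
    [0.33, 0, -0.26, 0, 0, 0],
  ],
)

```text
time_s: 5.22
tcp_pos: [0.7017, -0.0584, 0.1839]
eef_rot: [180.0, 40.1, -163.9]
contact_force: [0.8, 0.0, -0.2]
gripper_width: 0.0003
```

```bash
python3 rep.py b; python3 -c "
from plan import *
for a in (1.27,1.22,1.15,1.1,1.05): print(a,row(w(push(a)),RT))"
```

```text
5.225 q [  6.5   6.2 -25.4 -18.7 -19.6 -64.9] box [ 0.0867 -0.0701  0.1839] w [ 0.7017 -0.0584  0.1839] rot [ 180.    40.1 -163.9] F [ 0.8  0.  -0.2] g 0.0003
tip [ 0.0603 -0.0701  0.2153]
wrist (array([1.237, 1.245, 1.25 ]), np.int64(27732))
side (array([1.245, 1.252, 1.259]), np.int64(152))
1.27 [-0.004  0.001 -0.001  0.     0.001  0.   ]
1.22 [ 0.032  0.001 -0.018  0.     0.001  0.   ]
1.15 [ 0.085  0.001 -0.039  0.     0.001  0.   ]
1.1 [ 0.123  0.001 -0.052  0.     0.001  0.   ]
1.05 [ 0.162  0.001 -0.064  0.     0.001  0.   ]
```

View pics/bs.png

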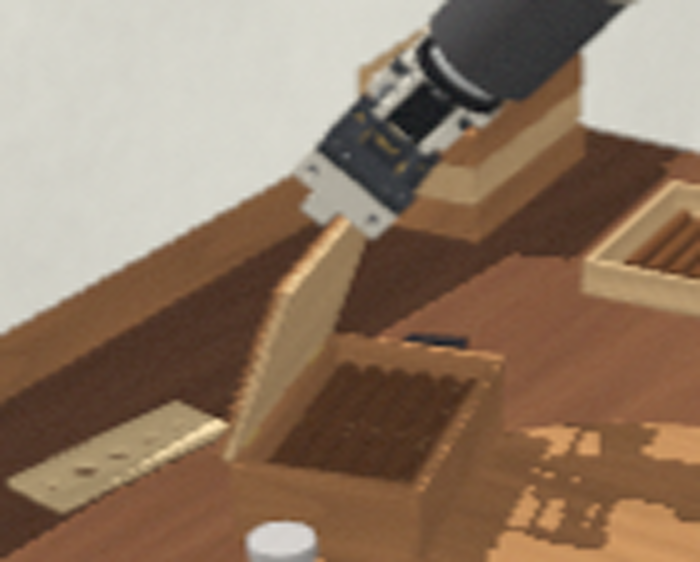

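Run:
```python
from plan import *
P=[push(1.22)-OFF*f,push(1.16)-OFF*f,push(1.10)-OFF*f,push(1.10)-OFF*f,[.05,Y,.245],[.0,Y,.262],[-.055,Y,.25],[-.095,Y,.20],[-.095,Y,.165],[-.095,Y,.165]]
for k in P: print(np.round(k,3),row(w(np.array(k)+OFF*f),RT))
```

```text
[ 0.053 -0.07   0.214] [ 0.032  0.001 -0.018  0.     0.001  0.   ]
[ 0.044 -0.07   0.211] [ 0.077  0.001 -0.037  0.     0.001  0.   ]
[ 0.035 -0.07   0.208] [ 0.123  0.001 -0.052  0.     0.001  0.   ]
[ 0.035 -0.07   0.208] [ 0.123  0.001 -0.052  0.     0.001  0.   ]
[ 0.05  -0.07   0.245] [-0.055  0.001 -0.147  0.     0.001  0.   ]
[ 0.    -0.07   0.262] [ 0.082  0.001 -0.373  0.     0.001  0.   ]
[-0.055 -0.07   0.25 ] [ 0.331  0.001 -0.504  0.     0.001  0.   ]
[-0.095 -0.07   0.2  ] [ 0.645  0.001 -0.442  0.     0.001  0.   ]
[-0.095 -0.07   0.165] [ 0.758  0.001 -0.308  0.     0.001  0.   ]
[-0.095 -0.07   0.165] [ 0.758  0.001 -0.308  0.     0.001  0.   ]
```

Request:
apply_moves(
  moves=[
    [0.03, 0, -0.02, 0, 0, 0],
    [0.08, 0, -0.04, 0, 0, 0],
    [0.12, 0, -0.05, 0, 0, 0],
    [0.12, 0, -0.05, 0, 0, 0],
    [-0.055, 0, -0.15, 0, 0, 0],
    [0.05, 0, -0.41, 0, 0, 0],
    [0.28, 0, -0.56, 0, 0, 0],
    [0.645, 0, -0.44, 0, 0, 0],
    [0.76, 0, -0.31, 0, 0, 0],
  ],
)

```text
time_s: 6.45
tcp_pos: [0.5503, -0.1016, 0.1338]
eef_rot: [-179.9, 40.3, -163.9]
contact_force: [0.3, -0.7, -0.5]
gripper_width: 0.0006
```

```bash
cat > rep2.py <<'E'
from lid import *; log(); print("tip",tip().round(4))
p,B=lid("side","pics/tmps.png"); print("side",angle(B,-.02,.09)); cv2.imwrite("pics/tmpc.png",cv2.resize(p[100:225,240:380],None,fx=5,fy=4.5,interpolation=cv2.INTER_CUBIC))
E
python3 rep2.py
```

```text
6.45 q [ -3.9  -2.  -35.4 -36.1 -22.  -40.3] box [-0.0708 -0.0698  0.1338] w [ 0.5503 -0.1016  0.1338] rot [-179.9   40.3 -163.9] F [ 0.3 -0.7 -0.5] g 0.0006
tip [-0.0971 -0.0698  0.1652]
side (array([0.936, 0.969, 1.064]), np.int64(97))
```

View pics/tmpc.png

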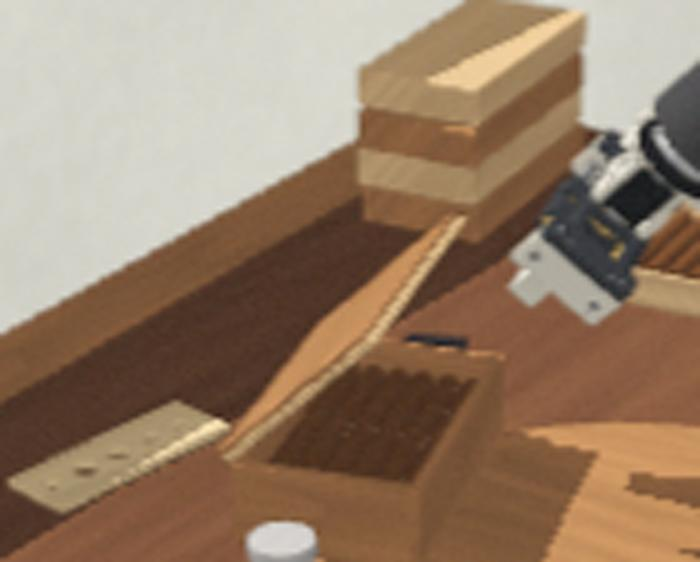

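Run:
```python
from plan import *
for a in (.7,.75,.8,.85): print(a,(carry(a)-OFF*f).round(4),row(w(carry(a)),RT))
```

```text
0.7 [-0.0514 -0.07    0.1592] [-0.189 -0.011  0.15   0.002 -0.002 -0.001]
0.75 [-0.0459 -0.07    0.1654] [-0.229 -0.011  0.144  0.002 -0.002 -0.001]
0.8 [-0.0401 -0.07    0.1713] [-0.27  -0.011  0.139  0.002 -0.002 -0.001]
0.85 [-0.0341 -0.07    0.1769] [-0.312 -0.01   0.137  0.002 -0.002 -0.001]
```

Request:
apply_moves(
  moves=[
    [-0.1, -0.01, 0.08, 0, 0, 0],
    [-0.19, -0.01, 0.15, 0, 0, 0],
    [-0.23, -0.01, 0.145, 0, 0, 0],
    [-0.23, -0.01, 0.145, 0, 0, 0],
    [-0.23, -0.01, 0.145, 0, 0, 0],
    [-0.23, -0.01, 0.145, 0, 0, 0],
  ],
)

```text
time_s: 7.25
tcp_pos: [0.5996, -0.0876, 0.134]
eef_rot: [179.8, 39.8, -164.0]
contact_force: [0.2, -0.5, -0.5]
gripper_width: 0.0004
```

```bash
python3 rep2.py
python3 - <<'E'
from plan import *
for a in (.7,.75,.8,.85): print(a,(carry(a)-OFF*f).round(4),row(w(carry(a)),RT))
E
```

```text
7.25 q [ -0.    2.  -32.5 -32.4 -19.7 -46.8] box [-0.0195 -0.0699  0.134 ] w [ 0.5996 -0.0876  0.134 ] rot [ 179.8   39.8 -164. ] F [ 0.2 -0.5 -0.5] g 0.0004
tip [-0.0458 -0.0699  0.1654]
side (array([0.846, 0.886, 0.97 ]), np.int64(151))
0.7 [-0.0514 -0.07    0.1592] [ 0.041 -0.     0.006  0.002 -0.002 -0.001]
0.75 [-0.0459 -0.07    0.1654] [ 0.    -0.    -0.     0.002 -0.002 -0.001]
0.8 [-0.0401 -0.07    0.1713] [-0.041 -0.    -0.004  0.002 -0.002 -0.001]
0.85 [-0.0341 -0.07    0.1769] [-0.082 -0.    -0.006  0.002 -0.002 -0.001]
```

View pics/tmpc.png

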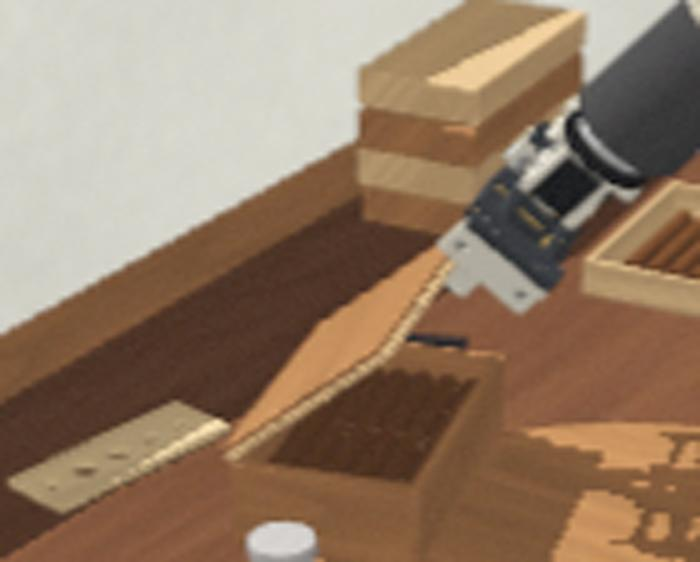

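Request:
apply_moves(
  moves=[
    [-0.02, 0, 0, 0, 0, 0],
    [-0.04, 0, 0, 0, 0, 0],
    [-0.06, 0, -0.005, 0, 0, 0],
    [-0.08, 0, -0.005, 0, 0, 0],
    [-0.08, 0, -0.005, 0, 0, 0],
  ],
)

```text
time_s: 7.92
tcp_pos: [0.6113, -0.0843, 0.1455]
eef_rot: [179.8, 39.9, -164.0]
contact_force: [-0.4, -0.6, -0.2]
gripper_width: 0.0003
```

```bash
python3 rep2.py
python3 - <<'E'
from lid import *
p,B=lid("wrist","pics/cw.png"); print(angle(B))
for a in np.arange(.85,.0,-.05): print(a.round(2),row(w(carry(a)),RT))
E
```

```text
7.925 q [  1.3   1.9 -31.9 -29.4 -19.7 -50.6] box [-0.0074 -0.0699  0.1455] w [ 0.6113 -0.0843  0.1455] rot [ 179.8   39.9 -164. ] F [-0.4 -0.6 -0.2] g 0.0003
tip [-0.0337 -0.0699  0.1769]
side (array([0.948, 0.987, 1.07 ]), np.int64(91))
(array([0.837, 0.846, 0.851]), np.int64(7821))
0.85 [-0.001 -0.    -0.001  0.002 -0.002 -0.001]
0.8 [ 0.04  -0.     0.001  0.002 -0.002 -0.001]
0.75 [ 0.081 -0.     0.005  0.002 -0.002 -0.001]
0.7 [ 0.122 -0.001  0.011  0.002 -0.002 -0.001]
0.65 [ 0.163 -0.001  0.019  0.002 -0.002 -0.001]
0.6 [ 0.203 -0.001  0.029  0.002 -0.002 -0.001]
0.55 [ 0.242 -0.001  0.042  0.002 -0.002 -0.001]
0.5 [ 0.281 -0.001  0.056  0.002 -0.002 -0.001]
0.45 [ 0.319 -0.001  0.072  0.002 -0.002 -0.001]
0.4 [ 0.356 -0.001  0.09   0.002 -0.002 -0.001]
0.35 [ 0.392 -0.001  0.11   0.002 -0.002 -0.001]
0.3 [ 0.427 -0.001  0.131  0.002 -0.002 -0.001]
0.25 [ 0.461 -0.001  0.155  0.002 -0.002 -0.001]
0.2 [ 0.494 -0.001  0.18   0.002 -0.002 -0.001]
0.15 [ 0.526 -0.001  0.206  0.002 -0.002 -0.001]
0.1 [ 0.556 -0.002  0.234  0.002 -0.002 -0.001]
0.05 [ 0.584 -0.002  0.264  0.002 -0.002 -0.001]
```

View pics/tmpc.png

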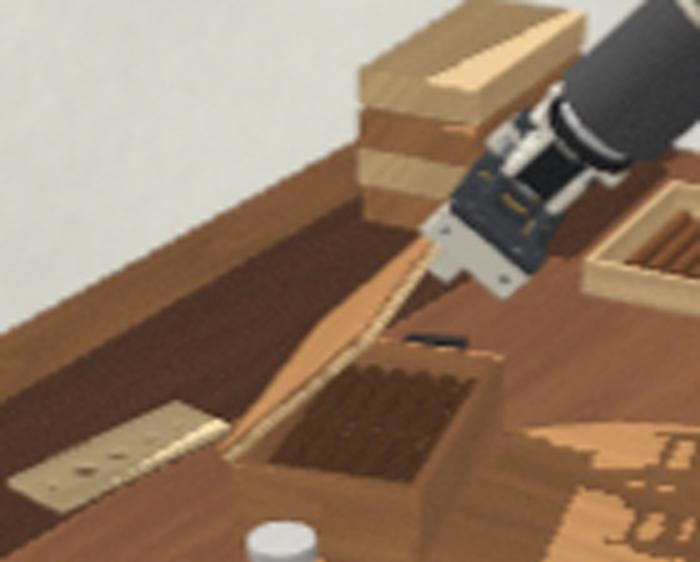

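View pics/cw.png

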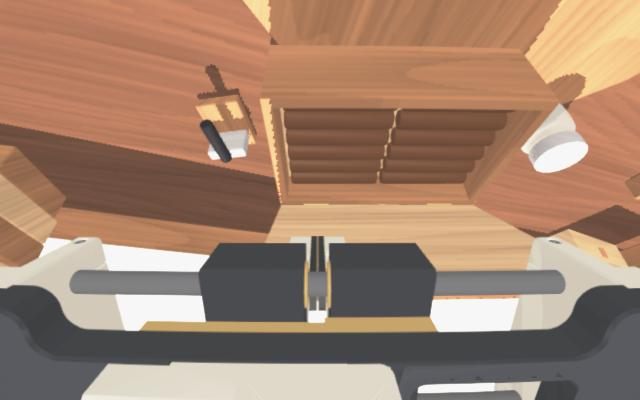

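Request:
apply_moves(
  moves=[
    [0.015, 0, 0, 0, 0, 0],
    [0.03, 0, 0.001, 0, 0, 0],
    [0.045, 0, 0.001, 0, 0, 0],
    [0.06, 0, 0.003, 0, 0, 0],
    [0.08, 0, 0.005, 0, 0, 0],
    [0.095, 0, 0.007, 0, 0, 0],
    [0.11, 0, 0.009, 0, 0, 0],
    [0.125, 0, 0.012, 0, 0, 0],
    [0.14, 0, 0.015, 0, 0, 0],
    [0.16, 0, 0.019, 0, 0, 0],
    [0.18, 0, 0.024, 0, 0, 0],
    [0.2, 0, 0.029, 0, 0, 0],
  ],
)

```text
time_s: 9.52
tcp_pos: [0.5848, -0.0918, 0.1148]
eef_rot: [179.8, 39.8, -164.0]
contact_force: [-0.0, -0.2, 0.3]
gripper_width: 0.0007
```

```bash
cat > rep3.py <<'E'
from lid import *; log(); print("tip",tip().round(4))
p,B=lid("wrist","pics/cw.png"); print("wrist",angle(B))
for a in np.arange(.65,-.03,-.05): print(a.round(2),row(w(carry(a)),RT))
E
python3 rep3.py
```

```text
9.525 q [ -2.5   2.8 -33.  -37.6 -19.8 -39.6] box [-0.0348 -0.0699  0.1148] w [ 0.5848 -0.0918  0.1148] rot [ 179.8   39.8 -164. ] F [-0.  -0.2  0.3] g 0.0007
tip [-0.0612 -0.0699  0.1462]
wrist (array([0.592, 0.599, 0.603]), np.int64(2000))
0.65 [-0.042 -0.001 -0.011  0.002 -0.002 -0.001]
0.6 [-0.002 -0.001 -0.001  0.002 -0.002 -0.001]
0.55 [ 0.037 -0.001  0.012  0.002 -0.002 -0.001]
0.5 [ 0.076 -0.002  0.026  0.002 -0.002 -0.001]
0.45 [ 0.114 -0.002  0.042  0.002 -0.002 -0.001]
0.4 [ 0.151 -0.002  0.06   0.002 -0.002 -0.001]
0.35 [ 0.187 -0.002  0.08   0.002 -0.002 -0.001]
0.3 [ 0.222 -0.002  0.101  0.002 -0.002 -0.001]
0.25 [ 0.256 -0.002  0.125  0.002 -0.002 -0.001]
0.2 [ 0.289 -0.002  0.15   0.002 -0.002 -0.001]
0.15 [ 0.321 -0.002  0.176  0.002 -0.002 -0.001]
0.1 [ 0.351 -0.002  0.204  0.002 -0.002 -0.001]
0.05 [ 0.38  -0.003  0.234  0.002 -0.002 -0.001]
-0.0 [ 0.407 -0.003  0.265  0.002 -0.002 -0.001]
```

Request:
apply_moves(
  moves=[
    [-0.015, 0, -0.003, 0, 0, 0],
    [-0.025, 0, -0.006, 0, 0, 0],
    [-0.035, 0, -0.009, 0, 0, 0],
    [-0.035, 0, -0.009, 0, 0, 0],
    [-0.02, 0, -0.006, 0, 0, 0],
    [0, 0, 0, 0, 0, 0],
    [0.018, 0, 0.006, 0, 0, 0],
    [0.037, 0, 0.012, 0, 0, 0],
    [0.056, 0, 0.019, 0, 0, 0],
    [0.076, 0, 0.026, 0, 0, 0],
    [0.095, 0, 0.034, 0, 0, 0],
    [0.114, 0, 0.042, 0, 0, 0],
  ],
)

```text
time_s: 11.08
tcp_pos: [0.5725, -0.0951, 0.093]
eef_rot: [179.8, 39.8, -164.0]
contact_force: [-0.3, 0.2, -0.6]
gripper_width: 0.0004
```

```bash
python3 rep3.py; python3 rep2.py|tail -1
```

```text
11.075 q [ -5.5   4.3 -33.2 -43.7 -20.1 -31.3] box [-0.0476 -0.0697  0.093 ] w [ 0.5725 -0.0951  0.093 ] rot [ 179.8   39.8 -164. ] F [-0.3  0.2 -0.6] g 0.0004
tip [-0.0739 -0.0697  0.1244]
wrist (array([0.436, 0.443, 0.448]), np.int64(370))
0.65 [-0.161 -0.002 -0.055  0.002 -0.003 -0.001]
0.6 [-0.121 -0.002 -0.044  0.002 -0.003 -0.001]
0.55 [-0.081 -0.002 -0.032  0.002 -0.003 -0.001]
0.5 [-0.043 -0.002 -0.018  0.002 -0.003 -0.001]
0.45 [-0.005 -0.002 -0.002  0.002 -0.003 -0.001]
0.4 [ 0.032 -0.002  0.016  0.002 -0.003 -0.001]
0.35 [ 0.068 -0.002  0.036  0.002 -0.003 -0.001]
0.3 [ 0.104 -0.003  0.058  0.002 -0.003 -0.001]
0.25 [ 0.138 -0.003  0.081  0.002 -0.003 -0.001]
0.2 [ 0.17  -0.003  0.106  0.002 -0.003 -0.001]
0.15 [ 0.202 -0.003  0.133  0.002 -0.003 -0.001]
0.1 [ 0.232 -0.003  0.161  0.002 -0.003 -0.001]
0.05 [ 0.261 -0.003  0.191  0.002 -0.003 -0.001]
-0.0 [ 0.288 -0.003  0.222  0.002 -0.003 -0.001]
side (array([0.543, 0.586, 0.685]), np.int64(310))
```

View pics/tmpc.png

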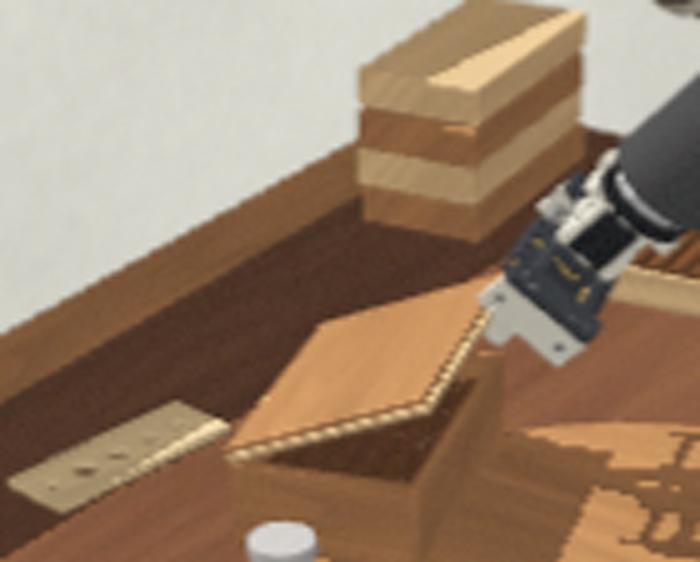

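Request:
apply_moves(
  moves=[
    [0.015, 0, 0.007, 0, 0, 0],
    [0.03, 0, 0.015, 0, 0, 0],
    [0.044, 0, 0.022, 0, 0, 0],
    [0.058, 0, 0.03, 0, 0, 0],
    [0.072, 0, 0.039, 0, 0, 0],
    [0.086, 0, 0.047, 0, 0, 0],
    [0.1, 0, 0.055, 0, 0, 0],
    [0.114, 0, 0.064, 0, 0, 0],
    [0.127, 0, 0.073, 0, 0, 0],
    [0.14, 0, 0.082, 0, 0, 0],
    [0.153, 0, 0.092, 0, 0, 0],
    [0.166, -0.002, 0.102, 0, 0, 0],
  ],
)

```text
time_s: 12.68
tcp_pos: [0.5602, -0.0987, 0.0554]
eef_rot: [179.7, 39.7, -164.1]
contact_force: [-0.8, 1.0, -0.5]
gripper_width: 0.0007
```

```bash
sed -i 's/print("wrist",angle(B))/pass/;s/arange(.65/arange(.25/' rep3.py; python3 rep3.py; python3 rep2.py|tail -1
```

```text
12.675 q [-10.9   8.  -32.8 -54.2 -21.2 -16.5] box [-0.0604 -0.0697  0.0554] w [ 0.5602 -0.0987  0.0554] rot [ 179.7   39.7 -164.1] F [-0.8  1.  -0.5] g 0.0007
tip [-0.0868 -0.0697  0.0868]
0.25 [-0.031 -0.001 -0.022  0.002 -0.003 -0.001]
0.2 [ 0.002 -0.002  0.003  0.002 -0.003 -0.001]
0.15 [ 0.034 -0.002  0.03   0.002 -0.003 -0.001]
0.1 [ 0.064 -0.002  0.058  0.002 -0.003 -0.001]
0.05 [ 0.092 -0.002  0.087  0.002 -0.003 -0.001]
0.0 [ 0.119 -0.002  0.119  0.002 -0.003 -0.001]
side (array([0.306, 0.347, 0.451]), np.int64(415))
```

View pics/tmpc.png

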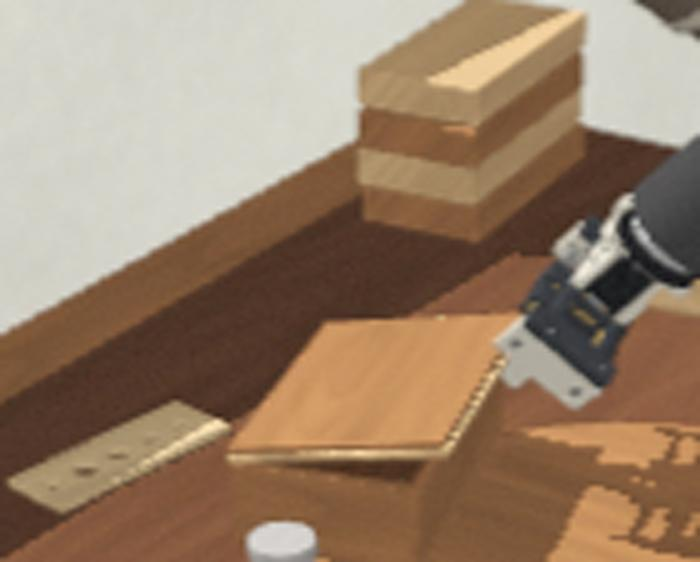

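View pics/cw.png

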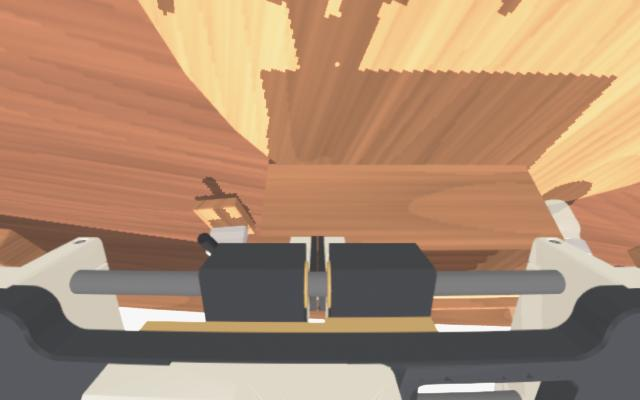

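Run:
```python
from lid import *
p,B=lid("wrist")
for u in (290,360,400,460): print(u,[(v,B[v,u].round(3).tolist()) for v in (172,185,200,215,228)])
```

```text
290 [(172, [-0.071, -0.091, 0.008]), (185, [-0.071, -0.09, 0.022]), (200, [-0.071, -0.089, 0.036]), (215, [-0.071, -0.089, 0.05]), (228, [-0.072, -0.088, 0.061])]
360 [(172, [-0.071, -0.033, 0.009]), (185, [-0.071, -0.034, 0.022]), (200, [-0.071, -0.036, 0.036]), (215, [-0.071, -0.037, 0.05]), (228, [-0.07, -0.037, 0.06])]
400 [(172, [-0.071, 0.0, 0.009]), (185, [-0.071, -0.002, 0.022]), (200, [-0.071, -0.004, 0.036]), (215, [-0.072, -0.007, 0.05]), (228, [-0.071, -0.009, 0.061])]
460 [(172, [-0.071, 0.051, 0.009]), (185, [-0.071, 0.047, 0.022]), (200, [-0.071, 0.042, 0.037]), (215, [-0.071, 0.038, 0.05]), (228, [-0.071, 0.036, 0.061])]
```

Request:
apply_moves(
  moves=[
    [0.012, 0, 0.012, 0, 0, 0],
    [0.023, 0, 0.021, 0, 0, 0],
    [0.034, 0, 0.03, 0, 0, 0],
    [0.044, 0, 0.039, 0, 0, 0],
    [0.054, 0, 0.048, 0, 0, 0],
    [0.064, 0, 0.058, 0, 0, 0],
    [0.073, 0, 0.067, 0, 0, 0],
    [0.082, 0, 0.077, 0, 0, 0],
    [0.092, 0, 0.087, 0, 0, 0],
    [0.101, 0, 0.098, 0, 0, 0],
    [0.11, 0, 0.108, 0, 0, 0],
    [0.119, 0, 0.119, 0, 0, 0],
  ],
)

```text
time_s: 14.32
tcp_pos: [0.5569, -0.0997, 0.0215]
eef_rot: [179.7, 39.7, -164.1]
contact_force: [-2.7, -2.8, -1.4]
gripper_width: 0.0001
```

```bash
python3 rep3.py; python3 rep2.py|tail -1
```

```text
14.325 q [-15.6  12.1 -32.2 -63.1 -22.3  -3.5] box [-0.0639 -0.0698  0.0215] w [ 0.5569 -0.0997  0.0215] rot [ 179.7   39.7 -164.1] F [-2.7 -2.8 -1.4] g 0.0001
tip [-0.0902 -0.0698  0.0529]
0.25 [-0.152 -0.001 -0.142  0.002 -0.003 -0.002]
0.2 [-0.119 -0.001 -0.117  0.002 -0.003 -0.002]
0.15 [-0.087 -0.001 -0.09   0.002 -0.003 -0.002]
0.1 [-0.057 -0.001 -0.062  0.002 -0.003 -0.002]
0.05 [-0.029 -0.001 -0.032  0.002 -0.003 -0.002]
0.0 [-0.002 -0.002 -0.001  0.002 -0.003 -0.002]
side (array([0.103, 0.149, 0.249]), np.int64(428))
```

View pics/tmpc.png

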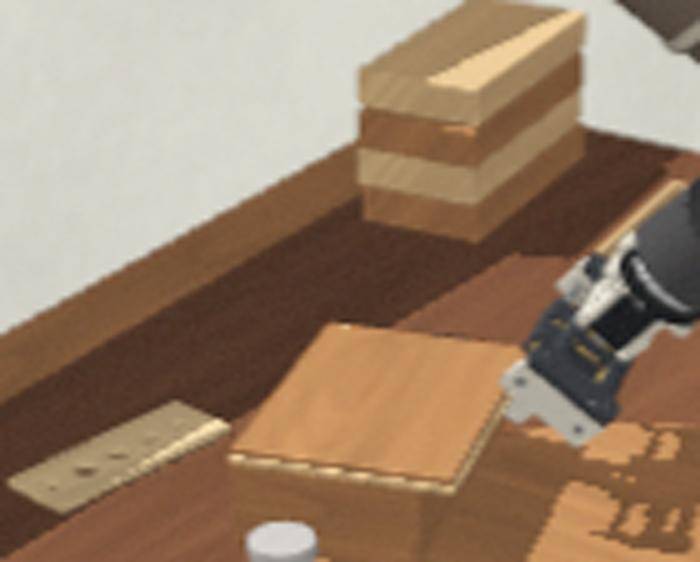

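Request:
apply_moves(
  moves=[
    [0.02, 0, 0.005, 0, 0, 0],
    [0.04, 0, 0.01, 0, 0, 0],
    [0.06, 0, 0.01, 0, 0, 0],
    [0.08, 0, 0.01, 0, 0, 0],
    [0.08, 0, 0.01, 0, 0, 0],
  ],
)

```text
time_s: 15.05
tcp_pos: [0.5459, -0.1029, 0.0094]
eef_rot: [179.6, 39.7, -164.2]
contact_force: [-0.2, -0.2, 0.4]
gripper_width: 0.0005
```

```bash
python3 rep3.py|head -2; python3 rep2.py|tail -1
```

```text
15.05 q [-18.4  13.2 -32.8 -66.6 -23.4   2.5] box [-0.0753 -0.0698  0.0094] w [ 0.5459 -0.1029  0.0094] rot [ 179.6   39.7 -164.2] F [-0.2 -0.2  0.4] g 0.0005
tip [-0.1016 -0.0698  0.0408]
side (array([0.1  , 0.147, 0.26 ]), np.int64(426))
```

View pics/tmpc.png

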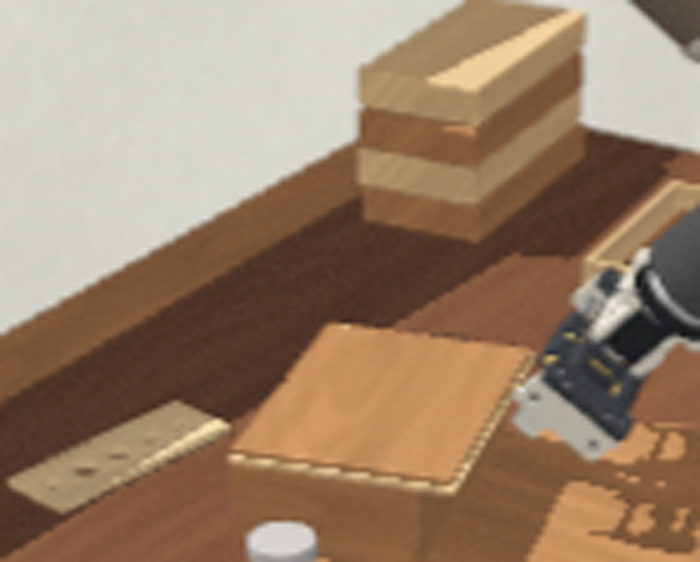

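Lid stays shut with the finger clear and the force back to zero. I'll back off and check everything.

Request:
apply_moves(
  moves=[
    [0.1, 0, -0.08, 0, 0, 0],
    [0.22, 0, -0.18, 0, 0, 0],
    [0.22, 0, -0.3, 0, 0, 0],
    [0.22, 0, -0.5, 0, 0, 0],
    [0.22, 0, -0.7, 0, 0, 0],
    [0.22, 0, -0.7, 0, 0, 0],
    [0.22, 0, -0.7, 0, 0, 0],
  ],
)

```text
time_s: 16.02
tcp_pos: [0.4283, -0.137, 0.0895]
eef_rot: [179.7, 39.8, -164.2]
contact_force: [-0.3, 0.2, -0.6]
gripper_width: 0.0007
```

```bash
python3 rep3.py|head -2
python3 - <<'E'
from lid import *
for n in("side","top"):
    p,B=lid(n,f"pics/{n}_end.png")
    m=(abs(B[...,1])<.08)&(B[...,0]>-.08)&(B[...,0]<.06)&(B[...,2]>.06)&(B[...,2]<.13)
    q=B[m]; c=np.linalg.lstsq(np.c_[np.ones(len(q)),q[:,0]-.07],q[:,2],rcond=None)[0]
    print(n,len(q),"z at hinge",c[0].round(4),"angle",-np.arctan(c[1]).round(4))
E
```

```text
16.025 q [-24.2  -4.3 -40.  -50.5 -32.5 -11.4] box [-0.1977 -0.0701  0.0895] w [ 0.4283 -0.137   0.0895] rot [ 179.7   39.8 -164.2] F [-0.3  0.2 -0.6] g 0.0007
tip [-0.2241 -0.0701  0.1209]
side 862 z at hinge 0.0899 angle -0.002
top 1780 z at hinge 0.0869 angle -0.0018
```

View pics/side_end.png

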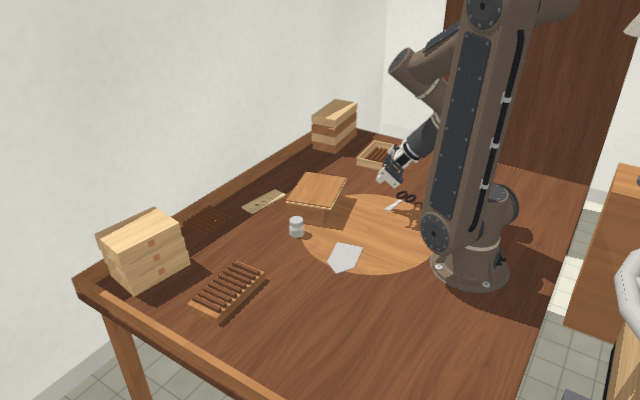

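View pics/top_end.png

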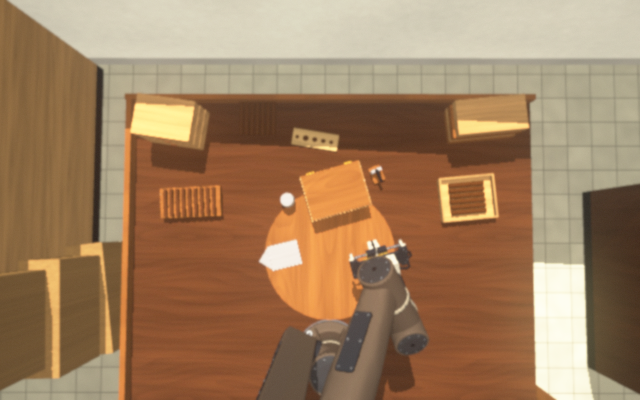

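Both cameras show the lid flat at about 0 rad. The jar (287,200), cutter (377,173), gauge (315,138), chaveta (280,256), mould, tray and scissors sit where they were. The gripper is clear and the arm is at rest, so I'm handing in.

```bash
python3 -c "
from plant import r,status
print(status.get_state()['qd'].round(2)); print(r.close_job())"
```

```text
[-0.11  0.25  0.03  0.27 -0.07 -0.17]
the job is handed in; nothing more can be done
None
```

The lid is shut and the job is handed in at about 16 s of the 51 s allowed. The hand-in gives no verdict.

- **Push:** I pushed the lid from behind with the shut fingertips to 1.25 rad, then on past its balance.
- **Catch and lowering:** I brought the finger over the top to the front and caught the lid at about 0.75 rad. I raised it slightly to 0.85 rad and eased it down at about 0.13 rad/s until it was shut. I then drew the finger out below the lip.
- **Last checks:** Plane fits gave a lid angle of −0.002 rad from both the side and the top camera. The wrist force was near zero with the gripper clear of the box. By eye, the other things are where they stood in the side and top pictures; the scissors were partly covered in the top view.

**Disagreements:**
- The cameras put the real fingertips about 41 mm short of the reported TCP along the tool. I worked from the camera value, and the lid angles then matched my plan.
- The 0.2 N carrying force was too small to read in the sensor noise. I inferred contact from the lid following the finger.
- A force of about 4 N showed briefly as the lid closed, and was gone once I withdrew the finger.

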